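Pour relays from a hand chute through the gated inlet of a tester feed hopper

ROBOT

A 6-joint arm with a two-finger parallel gripper is mounted at the origin on a cart in front of the work surface, level with it; the furniture and walls round the work are solid. World frame = base frame: x ahead of the robot, y to its left, z up, the work surface at z = 0. Lengths are in m, angles in rad, forces in N, time in s.
With the tool pointing down it reaches from about 0.4 to 0.825 m from the base axis. Payload 7 kg.
Tool frame: the origin (TCP) lies on the centre line of the jaws, within the pads' length; the fingertips stand 22 mm ahead of it and the grasp point (between the pads) lies 3 mm ahead of it (arm.tcp_to_tips is the distance from the TCP to the fingertips, in m); z points along the fingers, y is the line along which they close (so a half turn about z gives the same grasp; the last joint's range is limited). The gripper opens to 88 mm and grips with 3 to 60 N. Pads are 19 mm wide; open, the fingers measure 130 mm over their backs; the gripper's body (78 mm by 193 mm) begins 47 mm behind the grasp point.
Start: joints at [1.582, 0.359, 0.012, 0, -1.224, -0.288], TCP at [0.184, 0.649, 0.249] pointing down, gripper open.
Joint ranges: [-3.07, 3.07], [-1.43, 2.12], [-1.02, 1.25], [-3.03, 1.67], [-3.05, -0], [-3.03, 3.03]. Speed limits (rad/s): [2.39, 2.39, 3.01, 3.14, 3.14, 3.14].

INTERFACE

Orientations are given as [roll, pitch, yaw] about the fixed x, y, z axes, in that order (R = Rz(yaw) Ry(pitch) Rx(roll)).
In Python, from station import arm gives the robot as it stands.
- The arm moves only by the tool jog_arm, never from a script. Its argument "targets" is a list of rows, each an object of numbers: "dx", "dy", "dz": the shift along the tool's x, y, z in mm; "rx", "ry", "rz": the turn, a rotation vector about the tool's x, y, z in rad; "gripper": the closure, from 0 (fully open) to 1 (shut). In form: [{"dx": .., "dy": .., "dz": .., "rx": .., "ry": .., "rz": .., "gripper": ..}, ...]. A call has exactly 8 rows; each row is the pose to reach, as a shift and turn from the pose commanded when the call began, along the tool's axes at that moment; what a row does not reach only later rows make up. A row lasts 1/12 s, in which the tool goes at most 41.7 mm and 7.16 degrees, less where a joint would pass 70% of its speed; a pose out of reach is approached as far as the arm can. A call with a gripper value outside its range is refused whole. The fingers move at their own pace and stop on an object; "force" is the grip in N (left out, the last holds). Time passes only in rows, so rows that repeat a pose let the fingers close, or fill a call up. It gives the time, the measured TCP pose, the force, the opening and the grip force at its end, in the units of the state.
- arm.get_state(): the state, without advancing time (a new reading comes with each control period).
- arm.grab_frame(name): name is "scene" or "side" or "wrist"; returns a dict with "frame" (384x512x3 uint8, red, green, blue), "z_map" (384x512 float32, m along the optical axis (not along the pixel's ray), 0 where there is no reading), "fx", "fy", "cx", "cy" (pixels), "view" (4x4, takes a point from world to camera coordinates). Camera axes: x right, y down, z forward; pixel columns grow to the right and rows downward; lengths in m; the calibration is good to about 2 mm. The wrist camera is an equidistant fisheye: a pixel r from the principal point sees the ray r / f radians off the axis. A picture is of the moment at which its call begins.
- arm.job_done(): hands the job in; it is judged then, once.
The state is a dict: "t": time; "q": joint angles; "qd": joint speeds; "joint_efforts": joint torques, N m; "eef_pos": TCP position; "ee_rot": TCP orientation; "force": force on the tool from outside, world axes, zero at the start; "moment": the same for the moment, N m; "width": finger opening in m; "gripper_force": force on a finger pad.
Only numpy, scipy, OpenCV 4.12 (cv2) and the standard library are available. Lean on these libraries where they do the work, as an engineer would, in place of code of your own. Each camera call takes 0.05 s, during which the arm holds its last target. There are 200 camera calls.

TASK

Take the aluminium chute with its three black relays out of its sloping stand, press its spout down on the sprung bar in front of the grey hopper's inlet so that the gate inside opens while the relays are still in the chute, then tip the chute so that all three relays slide through into the hopper. Press gently, never handle the relays themselves, and leave the things standing around alone. Finally lay the empty chute back in its stand as it was, fully home against the stop, let go, and leave the gate shut.

Things in the scene. Friction and masses are not known exactly. Their poses are not given: they have to be found in the camera images.
- chute: loose aluminium U-channel with a black upright grip block, 0.14 to 0.24 kg. Origin at the centre of its underside; x along it to the open spout, z up. x -75 to 75 mm, 42 mm wide, 36 inside, floor 3, walls 18 high, tail end closed. Polished: relays start to slide at 15 to 25 degrees of slope. A bridge at x -5 to 25, z 26 to 29 mm carries the grip; relays pass under it
- chute_grip (a point): a good point to grip, inside the chute's grip block, at chute x = 10, y = 0, z = 52 mm; axes as the chute's. The block is 26 mm along x, 22 mm across y, from chute z = 29 (top of the bridge) to 72 mm
- chute_spout (a point): middle of the lower edge of the chute's open spout end (chute x = 75, y = 0, z = 0 mm)
- chute_tail (a point): middle of the lower edge of the chute's closed tail end (chute x = -75, y = 0, z = 0 mm)
- part_a: one of three identical matt black moulded relays, a flat block 24 x 20 x 8 mm, about 12 g, origin at the centre of its underside, x along its 24 mm side; at the start it lies flat in the chute
- part_b: one of three identical matt black moulded relays, a flat block 24 x 20 x 8 mm, about 12 g, origin at the centre of its underside, x along its 24 mm side; at the start it lies flat in the chute
- part_c: one of three identical matt black moulded relays, a flat block 24 x 20 x 8 mm, about 12 g, origin at the centre of its underside, x along its 24 mm side; at the start it lies flat in the chute
- stand: fixed stand, base 150 x 84 x 8 mm with an aluminium cradle. Origin under the base's centre, x the level direction in which the chute's spout points, z up. Chute at home: origin 58 mm above the stand's origin, y axes parallel, spout raised 22 degrees (0.384 rad). Cheeks at chute x = -50 and 45, 3 to 6 mm clear of it on each side, 18 mm high; a stop plate behind the tail
- stand_spout_seat (a point): where the chute_spout point is when the chute lies fully home in the stand
- stand_tail_seat (a point): where the chute_tail point is when the chute lies fully home against the stop plate; a chute released on the cradle a few mm ahead of the stop slides down to it by its own weight
- hopper: fixed grey box, x -40 to 42, y -30 to 30 mm, deck at z = 90 mm, 4 mm walls; foot strips reach x -60 to 62, y -37 to 37. Origin at the centre of its underside; x is the pouring direction: the chute comes from -x with its spout to +x. Beside mouth and bar two cheeks 52 mm apart (x -28 to 42) rise to z = 113 mm; behind the mouth a back plate rises to 125 mm
- hopper_mouth (a point): centre of the inlet mouth at deck height (hopper x = 10, z = 90 mm). Mouth: hopper x -17 to 38, y -26 to 26 mm. A steel gate plate 3 mm below the deck closes it; hinged at the far side, it swings down inside, out of the way, as the sprung bar is pressed (0.14 rad per mm of bar travel) and shuts when the bar comes up
- rest_top (a point): middle of the top of the sprung bar on which the chute's spout is rested: a round steel bar 8 mm thick, 44 mm long across y, at hopper x = -22 mm, its top at hopper z = 104 mm when let up, 94 mm when fully down. With the spout's edge about 15 mm past the bar, relays slide off over the mouth
- spout_rest (a joint): travel of the sprung bar, m: 0 let up, 0.010 fully down on its stop; the spring takes about 1.5 N to start and about 3 N fully down
- loupe: bystander, black eyepiece loupe, 38 mm across, 28 mm high; origin at the centre of its underside; leave it where it stands
- jar: bystander, small white jar with black lid, 38 mm across, 40 mm high; origin at the centre of its underside; leave it where it stands
- stamp: bystander, rubber stamp with red knob on a wooden foot, 24 x 34 mm, 56 mm high; origin at the centre of its underside; leave it where it stands

How it is judged:
By the outcome, as a careful person would: the job done as asked, in the order asked, and still so for the second after the job is handed in, with the robot touching nothing.
It also fails if it takes over 66 s, if anything falls off the work surface, if the arm or the gripper's body presses on something with over 40 N, if the wrist force passes 120 N, or if a joint passes its speed limit or range.

## Working session

There is one attempt and no reset: what is moved stays moved. The work goes in short steps, Python scripts to look and compute and a tool call to move; the robot and the scene stay as the last step left them, time stands still between calls to the robot, and variables do not carry over. Pictures are saved under pics/ and viewed, at most 10 in all, crops included, and the job is handed in when it is done.

Besides the shell and the picture viewer there is one more tool, called after "Call:" as name([rows], argument=value, ...), one row to a line, values as JSON. jog_arm: Moves the arm, as the interface text tells. Its arguments: {"type":"object","properties":{"targets":{"type":"array","items":{"type":"object","properties":{"dx":{"type":"number"},"dy":{"type":"number"},"dz":{"type":"number"},"rx":{"type":"number"},"ry":{"type":"number"},"rz":{"type":"number"},"gripper":{"type":"number"}}}},"force":{"type":"number"}},"required":["targets"]}

```bash
ls; mkdir -p pics; python3 - <<'E'
from station import arm
import cv2,numpy as np
for n in("scene","side"):
    f=arm.grab_frame(n); np.savez(f"{n}0.npz",**f); cv2.imwrite(f"pics/{n}0.png",f["frame"][:,:,::-1])
    V=f["view"]; print(n,f["fx"],f["cx"],f["cy"],-V[:3,:3].T@V[:3,3], V[2,:3])
print(arm.get_state())
E
```

```text
pics
scene 390.4993722562789 258.0021785518823 187.1225233987383 [0.10778261 0.47685982 0.48574186] [ 0.51901555 -0.72195414 -0.45760799]
side 453.89507430686774 250.73351940481137 195.5034616181188 [ 0.51196306 -1.16123488  0.73751202] [ 0.01469616  0.85334466 -0.52114002]
{'t': 0.1, 'q': array([ 1.58210853e+00,  3.59315932e-01,  1.11487599e-02, -2.85597644e-04,
       -1.22410172e+00, -2.88070960e-01]), 'qd': array([-0.0002234 ,  0.00019088,  0.00095061,  0.00262862, -0.00010986,
       -0.00140093]), 'joint_efforts': array([-3.17906008e-03, -5.84162199e+01,  2.93750596e+01,  7.01564491e+00,
        1.01084015e-02, -4.01283819e-05]), 'eef_pos': array([0.1843757 , 0.64891099, 0.24771931]), 'ee_rot': array([ 3.14010449e+00, -1.60963298e-04, -2.76855877e-01]), 'force': array([1.04795764, 0.28404904, 0.08709039]), 'moment': array([-0.02634158,  0.05761834,  0.02648153]), 'gripper_force': 0.0, 'width': 0.08763179942641697}
```

View pics/scene0.png

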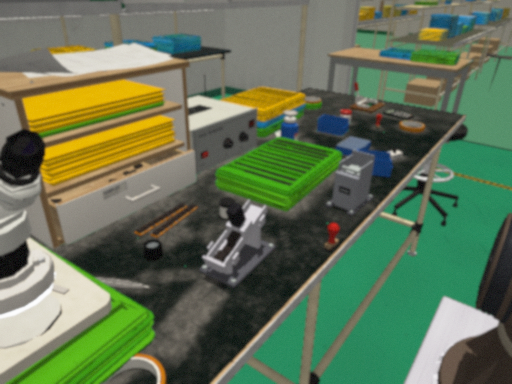

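View pics/side0.png

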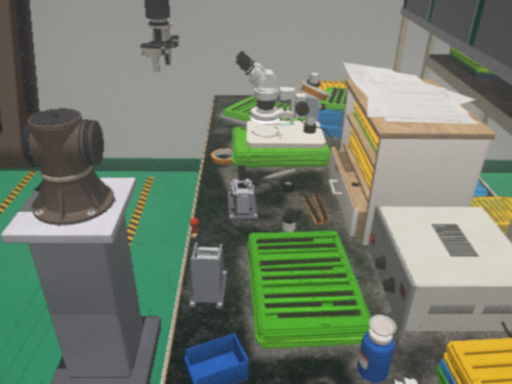

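The scene view shows the chute in its stand at about (236,243), grip block at (233,210), hopper at (352,180), red stamp at (333,232) and loupe at (152,250). In the side view, the stand is at (242,200), the hopper at (208,275) and the stamp at (194,227).

```bash
cat > h.py <<'E'
import numpy as np,cv2
def pts(f):
    z=f["z_map"]; v,u=np.indices(z.shape)
    c=np.stack([(u-f["cx"])/f["fx"]*z,(v-f["cy"])/f["fy"]*z,z],-1)
    V=f["view"]; return (c-V[:3,3])@V[:3,:3]
def proj(f,P):
    c=np.atleast_2d(P)@f["view"][:3,:3].T+f["view"][:3,3]
    return np.c_[c[:,0]/c[:,2]*f["fx"]+f["cx"],c[:,1]/c[:,2]*f["fy"]+f["cy"]]
E
python3 - <<'E'
from h import *
S=np.load("scene0.npz");D=np.load("side0.npz")
for n,f,bx in(("scene",S,dict(stand=(195,190,280,290),hop=(325,145,385,220),stamp=(320,218,345,250),loupe=(140,235,165,265))),("side",D,dict(stand=(220,170,265,225),hop=(185,238,232,310),stamp=(186,212,204,245),loupe=(280,205,300,235)))):
    P=pts(f)
    for k,(a,b,c,d) in bx.items():
        p=P[b:d,a:c]; ok=(f["z_map"][b:d,a:c]>0)
        print(n,k,"zero",(~ok).mean().round(2)); q=p[ok]; q=q[(q[:,2]>.012)&(q[:,2]<.2)]
        print(np.percentile(q,[0,2,50,98,100],axis=0).round(3).tolist(), len(q))
a=cv2.resize(S["frame"][185:295,190:330],None,fx=4,fy=4,interpolation=cv2.INTER_CUBIC)
b=cv2.resize(S["frame"][145:255,320:390],None,fx=3.4,fy=4,interpolation=cv2.INTER_CUBIC)
cv2.imwrite("pics/c1.png",np.hstack([a,b])[:,:800,::-1])
E
```

```text
scene stand zero 0.0
[[0.467, -0.229, 0.012], [0.473, -0.224, 0.014], [0.501, -0.005, 0.052], [0.644, 0.065, 0.125], [0.69, 0.069, 0.13]] 2925
scene hop zero 0.0
[[0.395, -0.759, 0.012], [0.396, -0.688, 0.014], [0.437, -0.393, 0.054], [0.581, -0.331, 0.118], [0.611, -0.328, 0.123]] 2510
scene stamp zero 0.0
[[0.364, -0.174, 0.012], [0.365, -0.171, 0.013], [0.374, -0.161, 0.043], [0.385, -0.155, 0.054], [0.388, -0.153, 0.056]] 173
scene loupe zero 0.01
[[0.629, 0.064, 0.012], [0.63, 0.067, 0.013], [0.643, 0.084, 0.023], [0.661, 0.099, 0.027], [0.665, 0.1, 0.027]] 242
side stand zero 0.0
[[0.465, -0.087, 0.012], [0.478, -0.082, 0.013], [0.506, -0.059, 0.066], [0.534, 0.058, 0.119], [0.547, 0.071, 0.123]] 595
side hop zero 0.0
[[0.398, -0.426, 0.012], [0.399, -0.417, 0.015], [0.431, -0.413, 0.085], [0.461, -0.342, 0.125], [0.464, -0.323, 0.128]] 1564
side stamp zero 0.0
[[0.366, -0.352, 0.012], [0.369, -0.344, 0.013], [0.379, -0.173, 0.043], [0.402, -0.16, 0.112], [0.404, -0.153, 0.116]] 122
side loupe zero 0.0
[[0.603, -0.238, 0.012], [0.606, -0.237, 0.013], [0.632, -0.144, 0.039], [0.651, -0.117, 0.06], [0.652, -0.11, 0.06]] 250
```

View pics/c1.png

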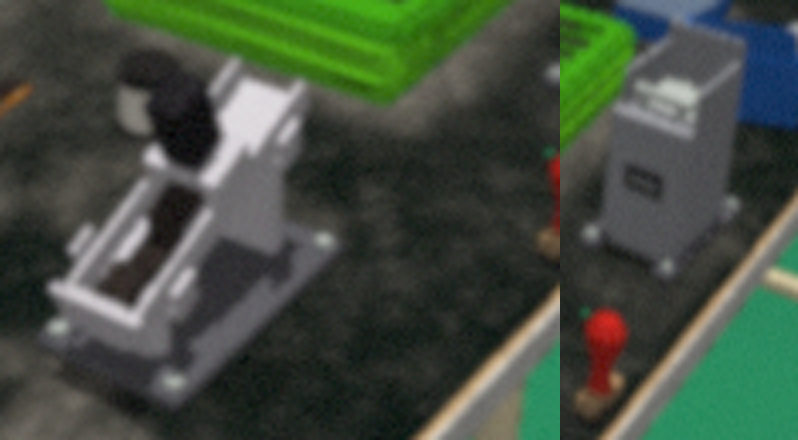

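The crop shows the chute with its spout raised and pointing away from the camera (-y), the jar close behind the grip, base corners at crop (178,405), (40,335) and (340,245), and the hopper with its bar facing the stand and its back plate at the far end.

```bash
cat >> h.py <<'E'
def ray(f,uv,z):
    V=f["view"]; C=-V[:3,:3].T@V[:3,3]
    d=np.array([(uv[0]-f["cx"])/f["fx"],(uv[1]-f["cy"])/f["fy"],1])@V[:3,:3]
    return C+d*(z-C[2])/d[2]
E
python3 - <<'E'
from h import *
S=np.load("scene0.npz");D=np.load("side0.npz")
P=pts(S)
c=[ray(S,(190+a/4,185+b/4),.008) for a,b in((40,338),(176,407),(340,245))]
print("base corners",np.round(c,4).tolist(),np.linalg.norm(c[0]-c[1]),np.linalg.norm(c[2]-c[1]))
def rect(name,p):
    r=cv2.minAreaRect((p[:,:2]*1000).astype(np.float32)); print(name,len(p),np.round(r[0],1),np.round(r[1],1),round(r[2],1))
def sel(P,x,y,z): return P[(P[...,0]>x[0])&(P[...,0]<x[1])&(P[...,1]>y[0])&(P[...,1]<y[1])&(P[...,2]>z[0])&(P[...,2]<z[1])]
for n,f in(("sc",S),("sd",D)):
    Q=pts(f)
    rect(n+" base",sel(Q,(.42,.56),(-.11,.10),(.005,.011)))
    rect(n+" hop cheeks+",sel(Q,(.38,.48),(-.44,-.30),(.106,.116)))
    rect(n+" hop back",sel(Q,(.38,.48),(-.44,-.30),(.117,.13)))
    rect(n+" hop body",sel(Q,(.38,.48),(-.45,-.30),(.02,.13)))
    rect(n+" hop foot",sel(Q,(.37,.49),(-.46,-.28),(.003,.012)))
    g=f["frame"].max(-1)<60
    m=g&(Q[...,2]>.075)&(Q[...,2]<.14)&(Q[...,0]>.45)&(Q[...,0]<.56)&(abs(Q[...,1])<.09)
    rect(n+" grip",Q[m]); print(np.percentile(Q[m],[2,50,98],axis=0).round(4).tolist())
    # jar: dark/white beyond
    rect(n+" jar?",sel(Q,(.53,.66),(-.16,.06),(.015,.045)))
E
```

```text
base corners [[0.5339, 0.0652, 0.008], [0.453, 0.0628, 0.008], [0.4638, -0.0836, 0.008]] 0.0809624172115599 0.14673574879361434
sc base 758 [500.2 -13.2] [ 81.9 149.5] 2.4
sc hop cheeks+ 153 [ 427.  -380.4] [70.5 61.4] 85.4
sc hop back 59 [ 425.1 -411.5] [ 7.  58.9] 87.2
sc hop body 1595 [ 427.4 -372.4] [89.3 62. ] 86.7
sc hop foot 177 [ 425.8 -373.7] [123.   72.5] 85.0
sc grip 297 [500.2   2.5] [24.6 24.8] 14.7
[[0.4904, -0.0093, 0.0893], [0.4958, 0.0043, 0.1168], [0.5104, 0.0143, 0.1298]]
sc jar? 161 [ 631.5 -129.9] [34.3 38.9] 14.8
sd base 449 [504.8 -22.3] [ 84.9 163.5] 3.1
sd hop cheeks+ 174 [ 429.5 -380.6] [73.6 60.2] 86.9
sd hop back 117 [ 428.  -413.5] [ 7.4 59.8] 87.5
sd hop body 1480 [ 430.  -373.3] [89.4 60.4] 86.9
sd hop foot 344 [ 429.3 -376.3] [166.1 116.5] 89.4
sd grip 39 [505.3 -16.4] [13.6 19.2] 74.5
[[0.4993, -0.0234, 0.0989], [0.5058, -0.0158, 0.1092], [0.5145, -0.009, 0.1245]]
sd jar? 181 [640.5 -46.2] [213.9  35.9] 85.7
```

```bash
cat >> h.py <<'E'
from scipy.spatial.transform import Rotation as R
STAND=np.array([.501,-.0132,0]); SYAW=np.deg2rad(-87.3)
HOP=np.array([.4285,-.373,0]); HYAW=np.deg2rad(-93.2)
TC=np.array([.010,0,.052])  # grip point in chute
def tool_from_chute(o,yaw,pitch_up,grip=TC,d=.003):
    Rc=R.from_euler("z",yaw)*R.from_euler("y",-pitch_up)
    Rt=Rc*R.from_euler("x",np.pi); g=o+Rc.apply(grip)
    return g-Rt.apply([0,0,d]),Rt
def jog(st,p,Rt):
    R0=R.from_euler("xyz",st["ee_rot"]); d=R0.inv().apply(p-st["eef_pos"])*1000
    r=(R0.inv()*Rt).as_rotvec(); print("d",d.round(1),"r",r.round(3))
E
python3 - <<'E'
from h import *
from station import arm
st=arm.get_state()
p,Rt=tool_from_chute(STAND+[0,0,.058],SYAW,np.deg2rad(22)); print("grasp",p)
ab=p-Rt.apply([0,0,.09]); print("above",ab); jog(st,ab,Rt)
for n in("scene","side"):
    Q=pts(np.load(n+"0.npz")).reshape(-1,3)
    m=(Q[:,2]>.1)&(Q[:,2]<.5)&(Q[:,0]>-.1)&(Q[:,0]<.7)&(Q[:,1]>-.6)&(Q[:,1]<.75)
    q=Q[m]; ij=np.floor(q[:,:2]/.1).astype(int)
    for k in np.unique(ij,axis=0):
        s=(ij==k).all(1)
        if s.sum()>5: print(n,k*100,s.sum(),q[s,2].max().round(3))
E
```

```text
grasp [ 0.50046621 -0.00188106  0.11274118]
above [0.49887804 0.03179611 0.19618772]
d [471.2 507.6  52.4] r [-0.238  0.332  1.231]
scene [   0 -100] 21 0.259
scene [0 0] 2606 0.258
scene [ 100 -100] 45 0.256
scene [100   0] 327 0.256
scene [100 400] 25186 0.486
scene [ 300 -500] 19 0.122
scene [ 300 -400] 41 0.112
scene [ 400 -500] 178 0.123
scene [ 400 -400] 82 0.111
scene [ 400 -100] 74 0.13
scene [400   0] 100 0.128
scene [400 300] 1174 0.359
scene [ 500 -100] 23 0.13
scene [500   0] 72 0.127
scene [500 200] 14 0.162
scene [500 300] 6097 0.359
scene [600 300] 13 0.163
side [-100 -100] 2724 0.401
side [-100    0] 1983 0.5
side [-100  100] 441 0.5
side [   0 -100] 2566 0.282
side [0 0] 217 0.283
side [ 100 -100] 308 0.261
side [100   0] 176 0.261
side [100 500] 405 0.485
side [100 600] 599 0.483
side [200 500] 22 0.464
side [200 600] 507 0.483
side [200 700] 79 0.336
side [ 300 -500] 9 0.125
side [ 400 -500] 288 0.128
side [ 400 -400] 137 0.116
side [ 400 -100] 27 0.131
side [400 300] 65 0.359
side [ 500 -100] 76 0.134
side [500 200] 53 0.32
side [500 300] 1194 0.361
side [600 200] 33 0.207
side [600 300] 828 0.299
```

Call:
jog_arm([
  {"dz": -40},
  {"dz": -80},
  {"dz": -120},
  {"dz": -160},
  {"dz": -200},
  {"dx": 25, "dy": 27, "dz": -200, "rz": 0.08},
  {"dx": 50, "dy": 54, "dz": -200, "rz": 0.17},
  {"dx": 75, "dy": 80, "dz": -200, "rz": 0.25},
])

```text
invalid input at $.targets[0]: expected keys dx, dy, dz, rx, ry, rz, gripper
```

```bash
python3 - <<'E'
from h import *
from station import arm
st=arm.get_state(); print(st['eef_pos'],st['ee_rot'],st['q'])
p,Rt=tool_from_chute(STAND+[0,0,.058],SYAW,np.deg2rad(22))
jog(st,p-Rt.apply([0,0,.14]),Rt); jog(st,np.array([.45,.08,.42]),Rt)
E
```

```text
[0.1843757  0.64891099 0.24771931] [ 3.14010449e+00 -1.60963298e-04 -2.76855877e-01] [ 1.58210853e+00  3.59315932e-01  1.11487599e-02 -2.85597644e-04
 -1.22410172e+00 -2.88070960e-01]
d [465.2 489.9   6. ] r [-0.238  0.332  1.231]
d [ 411.   474.9 -171.5] r [-0.238  0.332  1.231]
```

All keys are needed in each row.

Call:
jog_arm([
  {"dx": 0, "dy": 0, "dz": -40, "rx": 0, "ry": 0, "rz": 0, "gripper": 0},
  {"dx": 0, "dy": 0, "dz": -80, "rx": 0, "ry": 0, "rz": 0, "gripper": 0},
  {"dx": 0, "dy": 0, "dz": -120, "rx": 0, "ry": 0, "rz": 0, "gripper": 0},
  {"dx": 0, "dy": 0, "dz": -160, "rx": 0, "ry": 0, "rz": 0, "gripper": 0},
  {"dx": 0, "dy": 0, "dz": -200, "rx": 0, "ry": 0, "rz": 0, "gripper": 0},
  {"dx": 25, "dy": 27, "dz": -200, "rx": 0, "ry": 0, "rz": 0.08, "gripper": 0},
  {"dx": 50, "dy": 54, "dz": -200, "rx": 0, "ry": 0, "rz": 0.16, "gripper": 0},
  {"dx": 75, "dy": 80, "dz": -200, "rx": 0, "ry": 0, "rz": 0.24, "gripper": 0},
])

```text
t: 0.77
eef_pos: [0.2348, 0.5511, 0.4483]
ee_rot: [3.141, 0.0, -0.52]
force: [0.7, 0.7, 0.5]
width: 0.0877
gripper_force: 0.0
```

```bash
python3 - <<'E'
from h import *
from station import arm
st=arm.get_state(); print(st['eef_pos'],st['ee_rot'],st['q'])
p,Rt=tool_from_chute(STAND+[0,0,.058],SYAW,np.deg2rad(22))
jog(st,np.array([.45,.10,.42]),Rt)
E
```

```text
[0.23477243 0.55106686 0.44834267] [ 3.14141232e+00  3.43637789e-04 -5.19729689e-01] [ 1.49375292e+00  1.73899577e-01  2.02228709e-01 -3.87918311e-04
 -1.59914120e+00 -4.42697238e-01]
d [410.8 284.6  28.3] r [-0.192  0.351  0.991]
```

Call:
jog_arm([
  {"dx": 26, "dy": 18, "dz": 2, "rx": -0.01, "ry": 0.02, "rz": 0.06, "gripper": 0},
  {"dx": 52, "dy": 36, "dz": 4, "rx": -0.02, "ry": 0.04, "rz": 0.12, "gripper": 0},
  {"dx": 80, "dy": 55, "dz": 6, "rx": -0.035, "ry": 0.065, "rz": 0.19, "gripper": 0},
  {"dx": 108, "dy": 75, "dz": 8, "rx": -0.05, "ry": 0.09, "rz": 0.26, "gripper": 0},
  {"dx": 136, "dy": 94, "dz": 10, "rx": -0.06, "ry": 0.115, "rz": 0.33, "gripper": 0},
  {"dx": 164, "dy": 114, "dz": 12, "rx": -0.075, "ry": 0.14, "rz": 0.4, "gripper": 0},
  {"dx": 192, "dy": 133, "dz": 14, "rx": -0.09, "ry": 0.165, "rz": 0.47, "gripper": 0},
  {"dx": 220, "dy": 152, "dz": 15, "rx": -0.1, "ry": 0.19, "rz": 0.53, "gripper": 0},
])

```text
t: 1.43
eef_pos: [0.3512, 0.3093, 0.4332]
ee_rot: [3.094, -0.209, -1.047]
force: [0.0, 0.2, -0.0]
width: 0.0877
gripper_force: 0.0
```

```bash
python3 - <<'E'
from h import *
from station import arm
st=arm.get_state(); print(st['eef_pos'],st['ee_rot'],st['q'])
p,Rt=tool_from_chute(STAND+[0,0,.058],SYAW,np.deg2rad(22))
q=p-Rt.apply([0,0,.17]); print(q);jog(st,q,Rt)
E
```

```text
[0.3511793  0.30928687 0.43315543] [ 3.09421579 -0.20860549 -1.04709629] [ 1.24665991  0.00430667 -0.0886325   0.12451251 -1.65182404 -0.72866567]
[0.49746633 0.06173137 0.27036243]
d [247.6 -13.2 218.4] r [-0.093  0.161  0.46 ]
```

Call:
jog_arm([
  {"dx": 36, "dy": -2, "dz": 10, "rx": -0.01, "ry": 0.02, "rz": 0.06, "gripper": 0},
  {"dx": 72, "dy": -4, "dz": 20, "rx": -0.02, "ry": 0.04, "rz": 0.12, "gripper": 0},
  {"dx": 108, "dy": -6, "dz": 34, "rx": -0.035, "ry": 0.06, "rz": 0.18, "gripper": 0},
  {"dx": 140, "dy": -8, "dz": 58, "rx": -0.05, "ry": 0.08, "rz": 0.24, "gripper": 0},
  {"dx": 168, "dy": -9, "dz": 84, "rx": -0.06, "ry": 0.1, "rz": 0.3, "gripper": 0},
  {"dx": 195, "dy": -11, "dz": 115, "rx": -0.07, "ry": 0.12, "rz": 0.36, "gripper": 0},
  {"dx": 222, "dy": -12, "dz": 150, "rx": -0.08, "ry": 0.14, "rz": 0.42, "gripper": 0},
  {"dx": 247, "dy": -13, "dz": 180, "rx": -0.093, "ry": 0.16, "rz": 0.46, "gripper": 0},
])

```text
t: 2.1
eef_pos: [0.4953, 0.0706, 0.3066]
ee_rot: [-3.141, -0.381, -1.523]
force: [1.5, 1.0, -0.1]
width: 0.0876
gripper_force: 0.0
```

```bash
python3 - <<'E'
from h import *
from station import arm
st=arm.get_state(); print(st['eef_pos'],st['ee_rot'],st['q'])
p,Rt=tool_from_chute(STAND+[0,0,.058],SYAW,np.deg2rad(22))
q=p-Rt.apply([0,0,.10]); print(q);jog(st,q,Rt)
f=arm.grab_frame("wrist"); np.savez("w1.npz",**f); cv2.imwrite("pics/w1.png",cv2.resize(f["frame"],None,fx=1.5,fy=1.5)[:,:,::-1])
V=f["view"];print(-V[:3,:3].T@V[:3,3],V[2,:3],f["fx"],f["cx"],f["cy"])
E
```

```text
[0.49527697 0.07063527 0.30658259] [-3.14123339 -0.38149386 -1.52347008] [ 0.74759419  0.09667178 -0.37426918  0.29554974 -1.36173102 -0.80025892]
[0.49870157 0.03553802 0.20545956]
d [ -5.   -1.7 107. ] r [-0.     0.002  0.   ]
[0.49638105 0.05679246 0.45847423] [ 0.00617336 -0.12292637 -0.99239659] 297.3186396354542 254.4908561709627 191.61291204873356
```

View pics/w1.png

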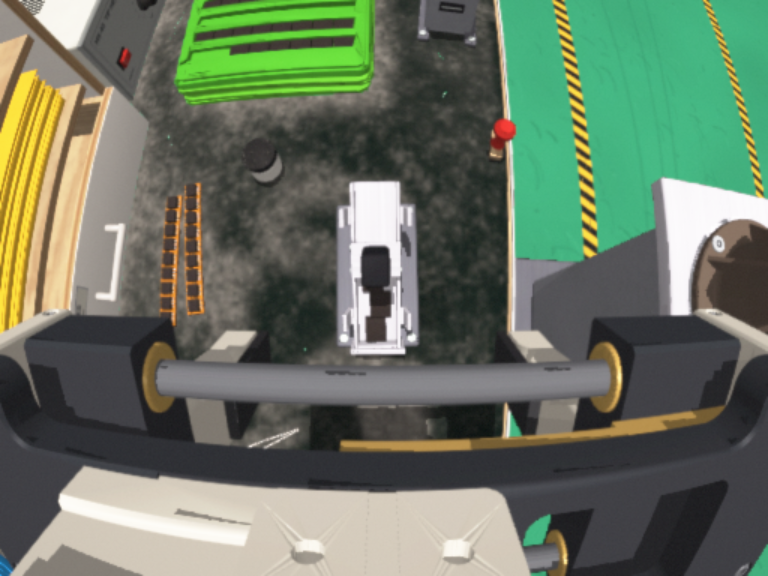

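The wrist view shows the chute from above: grip block at (376,265), spout edge at (375,182), tail at (376,352), relays at (378,300–330), jar at (263,160), stamp at (503,130) and hopper at (447,18).

```bash
cat >> h.py <<'E'
def wpts(f):
    z=f["z_map"]; v,u=np.indices(z.shape)
    a,b=(u-f["cx"])/f["fx"],(v-f["cy"])/f["fy"]; r=np.hypot(a,b)+1e-9
    k=np.tan(r)/r; c=np.stack([a*k*z,b*k*z,z],-1)
    V=f["view"]; return (c-V[:3,3])@V[:3,:3]
E
python3 - <<'E'
from h import *
f=np.load("w1.npz"); Q=wpts(f)
def rect(name,p):
    r=cv2.minAreaRect((p[:,:2]*1000).astype(np.float32)); print(name,len(p),np.round(r[0],1),np.round(r[1],1),round(r[2],1),"z",p[:,2].mean().round(4))
def box(x,y,z): return (Q[...,0]>x[0])&(Q[...,0]<x[1])&(Q[...,1]>y[0])&(Q[...,1]<y[1])&(Q[...,2]>z[0])&(Q[...,2]<z[1])
rect("base",Q[box((.44,.57),(-.12,.1),(.005,.011))])
br=f["frame"].min(-1)>150
# chute frame coords using current estimate
Rc=R.from_euler("z",SYAW)*R.from_euler("y",-np.deg2rad(22)); o=STAND+[0,0,.058]
L=Rc.inv().apply((Q-o).reshape(-1,3)).reshape(Q.shape)*1000
m=(abs(L[...,0])<95)&(abs(L[...,1])<40)&(L[...,2]>60)&(L[...,2]<85)
print("grip top",m.sum(),np.percentile(L[m],[1,50,99],axis=0).round(1).tolist())
m=(abs(L[...,0])<95)&(abs(L[...,1])<27)&(L[...,2]>13)&(L[...,2]<22)
print("walls",m.sum(),np.percentile(L[m],[1,50,99],axis=0).round(1).tolist()); 
r=cv2.minAreaRect(L[m][:,:2].astype(np.float32)); print(r)
E
```

```text
base 1688 [505.3 -13.4] [ 84.1 148.7] 3.5 z 0.008
grip top 444 [[-0.3, -6.3, 62.9], [12.8, 3.9, 71.4], [24.3, 15.1, 73.1]]
walls 741 [[-77.8, -26.3, 13.3], [-37.7, -4.7, 17.5], [73.7, 26.3, 21.2]]
((-1.5733642578125, -0.018619537353515625), (53.36760330200195, 155.77101135253906), 89.76005554199219)
```

```bash
sed -i 's/^STAND=.*/STAND=np.array([.5045,-.0137,0]); SYAW=np.deg2rad(-86.8)/' h.py; python3 - <<'E'
from h import *
from station import arm
st=arm.get_state()
p,Rt=tool_from_chute(STAND+[0,0,.058],SYAW,np.deg2rad(22))
jog(st,p-Rt.apply([0,0,.06]),Rt);jog(st,p,Rt)
E
```

```text
d [ -6.5  -7.4 140.2] r [ 0.013 -0.003 -0.009]
d [ -6.7  -8.2 200.2] r [ 0.013 -0.003 -0.009]
```

Call:
jog_arm([
  {"dx": -1, "dy": -1, "dz": 20, "rx": 0, "ry": 0, "rz": 0, "gripper": 0},
  {"dx": -2, "dy": -2, "dz": 42, "rx": 0, "ry": 0, "rz": 0, "gripper": 0},
  {"dx": -4, "dy": -4, "dz": 64, "rx": 0, "ry": 0, "rz": 0, "gripper": 0},
  {"dx": -5, "dy": -5, "dz": 86, "rx": 0.005, "ry": 0, "rz": -0.003, "gripper": 0},
  {"dx": -6.5, "dy": -7, "dz": 105, "rx": 0.01, "ry": 0, "rz": -0.006, "gripper": 0},
  {"dx": -6.5, "dy": -8, "dz": 122, "rx": 0.013, "ry": -0.003, "rz": -0.009, "gripper": 0},
  {"dx": -6.5, "dy": -8, "dz": 134, "rx": 0.013, "ry": -0.003, "rz": -0.009, "gripper": 0},
  {"dx": -6.5, "dy": -8, "dz": 138, "rx": 0.013, "ry": -0.003, "rz": -0.009, "gripper": 0},
])

```text
t: 2.82
eef_pos: [0.5041, 0.0262, 0.1754]
ee_rot: [-3.136, -0.38, -1.51]
force: [-1.5, -0.3, 0.4]
width: 0.0875
gripper_force: 0.0
```

```bash
python3 - <<'E'
from h import *
from station import arm
st=arm.get_state()
p,Rt=tool_from_chute(STAND+[0,0,.058],SYAW,np.deg2rad(22));jog(st,p,Rt)
f=arm.grab_frame("wrist"); np.savez("w2.npz",**f);Q=wpts(f)
Rc=R.from_euler("z",SYAW)*R.from_euler("y",-np.deg2rad(22)); o=STAND+[0,0,.058]
L=Rc.inv().apply((Q-o).reshape(-1,3)).reshape(Q.shape)*1000
m=(abs(L[...,0])<95)&(abs(L[...,1])<25)&(L[...,2]>66)&(L[...,2]<80)
print("grip top",m.sum(),np.percentile(L[m],[1,50,99],axis=0).round(1).tolist())
R0=R.from_euler("xyz",st["ee_rot"]); T=R0.inv().apply(Q[m]-st["eef_pos"])*1000
print("in tool",np.percentile(T,[1,50,99],axis=0).round(1).tolist(), cv2.minAreaRect(T[:,:2].astype(np.float32)))
cv2.imwrite("pics/w2.png",f["frame"][:,:,::-1])
E
```

```text
d [ 3.3  2.4 68.8] r [-0.007  0.004  0.004]
grip top 1185 [[-1.5, -9.8, 66.8], [12.2, 1.0, 71.6], [23.6, 11.2, 73.2]]
in tool [[-8.3, -9.0, 50.6], [5.4, 1.2, 52.2], [16.8, 12.0, 56.9]] ((4.065159797668457, 1.3158740997314453), (21.586688995361328, 25.724346160888672), 89.19998931884766)
```

View pics/w2.png

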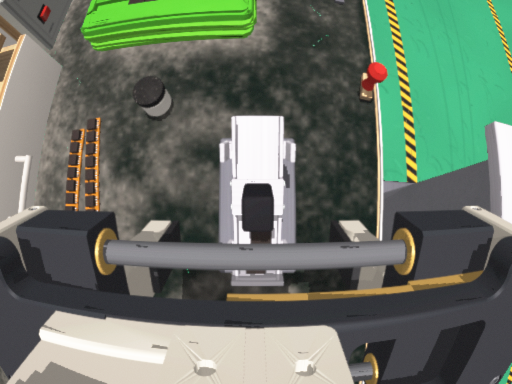

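The picture shows the jaws straddling the grip block, which is at (258,205) and centred 4 mm ahead and about 1–2 mm to +y in the tool frame. I'll go down 69 mm and close.

Call:
jog_arm([
  {"dx": 2, "dy": 1, "dz": 15, "rx": 0, "ry": 0, "rz": 0, "gripper": 0},
  {"dx": 4, "dy": 2, "dz": 32, "rx": -0.005, "ry": 0.003, "rz": 0.003, "gripper": 0},
  {"dx": 4, "dy": 2, "dz": 48, "rx": -0.005, "ry": 0.003, "rz": 0.003, "gripper": 0},
  {"dx": 4, "dy": 2, "dz": 60, "rx": -0.005, "ry": 0.003, "rz": 0.003, "gripper": 0},
  {"dx": 4, "dy": 2, "dz": 67, "rx": -0.005, "ry": 0.003, "rz": 0.003, "gripper": 0},
  {"dx": 4, "dy": 2, "dz": 69, "rx": -0.005, "ry": 0.003, "rz": 0.003, "gripper": 0.3},
  {"dx": 4, "dy": 2, "dz": 69, "rx": -0.005, "ry": 0.003, "rz": 0.003, "gripper": 0.6},
  {"dx": 4, "dy": 2, "dz": 69, "rx": -0.005, "ry": 0.003, "rz": 0.003, "gripper": 0.65},
], force=20)

```text
t: 3.53
eef_pos: [0.5063, -0.0013, 0.1153]
ee_rot: [-3.135, -0.381, -1.514]
force: [-1.0, 0.1, 1.4]
width: 0.0736
gripper_force: 0.0
```

Call:
jog_arm([
  {"dx": 0, "dy": 0, "dz": 0, "rx": 0, "ry": 0, "rz": 0, "gripper": 0.75},
  {"dx": 0, "dy": 0, "dz": 0, "rx": 0, "ry": 0, "rz": 0, "gripper": 0.85},
  {"dx": 0, "dy": 0, "dz": 0, "rx": 0, "ry": 0, "rz": 0, "gripper": 1},
  {"dx": 0, "dy": 0, "dz": 0, "rx": 0, "ry": 0, "rz": 0, "gripper": 1},
  {"dx": 0, "dy": 0, "dz": 0, "rx": 0, "ry": 0, "rz": 0, "gripper": 1},
  {"dx": 0, "dy": 0, "dz": 0, "rx": 0, "ry": 0, "rz": 0, "gripper": 1},
  {"dx": 0, "dy": 0, "dz": 0, "rx": 0, "ry": 0, "rz": 0, "gripper": 1},
  {"dx": 0, "dy": 0, "dz": 0, "rx": 0, "ry": 0, "rz": 0, "gripper": 1},
], force=40)

```text
t: 4.2
eef_pos: [0.5055, -0.0019, 0.1146]
ee_rot: [-3.137, -0.381, -1.514]
force: [-0.8, 0.2, 0.2]
width: 0.0216
gripper_force: 39.9
```

```bash
python3 - <<'E'
from h import *
from station import arm
import json
st=arm.get_state()
print({k:np.round(v,4).tolist() for k,v in st.items() if k not in("qd","joint_efforts")})
p,Rt=tool_from_chute(STAND+[0,0,.058],SYAW,np.deg2rad(22));jog(st,p,Rt)
json.dump(dict(p=list(st["eef_pos"]),r=list(st["ee_rot"])),open("home.json","w"))
E
```

```text
{'t': 4.2, 'q': [0.6018, 0.2568, -0.7114, 0.44, -0.8531, -0.8772], 'eef_pos': [0.5055, -0.0019, 0.1146], 'ee_rot': [-3.1368, -0.3815, -1.5137], 'force': [-0.7665, 0.1928, 0.1808], 'moment': [1.3214, 0.2211, -0.0267], 'gripper_force': 39.8535, 'width': 0.0216}
d [-0.3  1.7  1.8] r [-0.005  0.003  0.001]
```

```bash
cat >> h.py <<'E'
HR=R.from_euler("z",HYAW)
def bar_pose(up_mm,pitch_deg,past=.015,ztop=.104,lat=0):
    """tool pose with the underside tangent to the bar (raised by up_mm), pitch_deg>0 = spout up"""
    a=np.deg2rad(pitch_deg); Rc=HR*R.from_euler("y",-a)
    b=HOP+HR.apply([-.022,lat,0])+[0,0,ztop-.004+up_mm/1000]+Rc.apply([0,0,.004])
    return tool_from_chute(b-Rc.apply([.075-past,0,0]),HYAW,a,d=.0048)
E
python3 - <<'E'
from h import *
from station import arm
st=arm.get_state()
for a in((60,22),(60,8),(25,6),(8,6)):
    p,Rt=bar_pose(*a);print(a,p.round(4));jog(st,p,Rt)
E
```

```text
(60, 22) [ 0.4336 -0.282   0.1976]
d [286.6  87.9  25.1] r [-0.047  0.003  0.105]
(60, 8) [ 0.433  -0.2931  0.2132]
d [302.7  89.1  14.7] r [-0.034 -0.241  0.11 ]
(25, 6) [ 0.4329 -0.295   0.1802]
d [292.2  89.5  46. ] r [-0.032 -0.276  0.111]
(8, 6) [ 0.4329 -0.295   0.1632]
d [285.9  89.6  61.8] r [-0.032 -0.276  0.111]
```

Call:
jog_arm([
  {"dx": 0, "dy": 0, "dz": -2, "rx": 0, "ry": 0, "rz": 0, "gripper": 1},
  {"dx": 0, "dy": 0, "dz": -6, "rx": 0, "ry": 0, "rz": 0, "gripper": 1},
  {"dx": 0, "dy": 0, "dz": -12, "rx": 0, "ry": 0, "rz": 0, "gripper": 1},
  {"dx": 0, "dy": 0, "dz": -20, "rx": 0, "ry": 0, "rz": 0, "gripper": 1},
  {"dx": 0, "dy": 0, "dz": -30, "rx": 0, "ry": 0, "rz": 0, "gripper": 1},
  {"dx": 0, "dy": 0, "dz": -40, "rx": 0, "ry": 0, "rz": 0, "gripper": 1},
  {"dx": 0, "dy": 0, "dz": -47, "rx": 0, "ry": 0, "rz": 0, "gripper": 1},
  {"dx": 0, "dy": 0, "dz": -50, "rx": 0, "ry": 0, "rz": 0, "gripper": 1},
], force=45)

```text
t: 4.87
eef_pos: [0.5049, 0.0177, 0.1624]
ee_rot: [-3.134, -0.38, -1.514]
force: [-0.5, 0.0, -2.1]
width: 0.0219
gripper_force: 44.8
```

```bash
python3 - <<'E'
from h import *
from station import arm
st=arm.get_state(); print(st['force'],st['moment'],st['width'],st['q'])
p,Rt=bar_pose(60,12);print(p.round(4));jog(st,p,Rt)
f=arm.grab_frame("scene"); cv2.imwrite("pics/s2.png",cv2.resize(f["frame"][150:280,180:380],None,fx=4,fy=4,interpolation=cv2.INTER_CUBIC)[:,:,::-1])
E
```

```text
[-0.49094583  0.04429538 -2.07127488] [1.61617315 0.031213   0.00483132] 0.021876088628488832 [ 0.64417019  0.20201706 -0.63251829  0.38521173 -0.9836113  -0.84088143]
[ 0.4332 -0.2896  0.2091]
d [298.4  89.6  68.3] r [-0.04  -0.17   0.109]
```

View pics/s2.png

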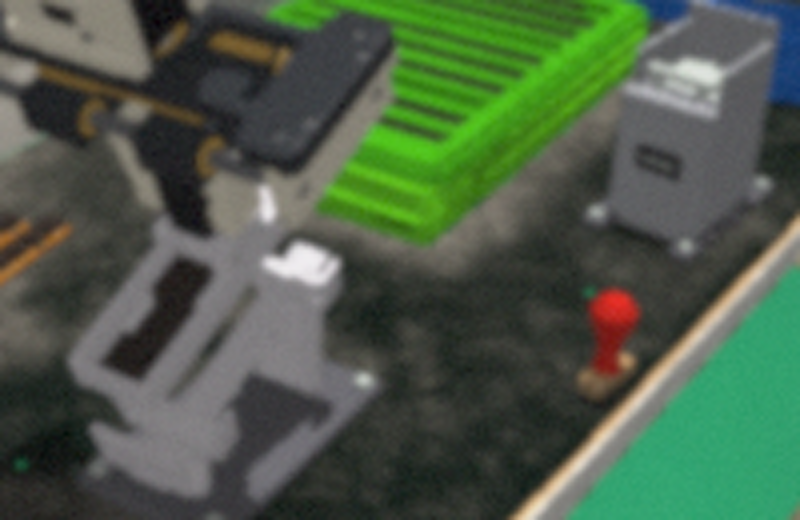

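The chute is lifted clear with the three relays still in it at crop (155,310). Next I carry it to the hopper.

Call:
jog_arm([
  {"dx": 5, "dy": 1, "dz": -4, "rx": 0, "ry": 0, "rz": 0, "gripper": 1},
  {"dx": 15, "dy": 4, "dz": -6, "rx": 0, "ry": 0, "rz": 0.005, "gripper": 1},
  {"dx": 31, "dy": 9, "dz": -6, "rx": 0, "ry": 0, "rz": 0.01, "gripper": 1},
  {"dx": 51, "dy": 15, "dz": -4, "rx": -0.005, "ry": 0, "rz": 0.02, "gripper": 1},
  {"dx": 73, "dy": 22, "dz": 0, "rx": -0.01, "ry": -0.01, "rz": 0.03, "gripper": 1},
  {"dx": 96, "dy": 29, "dz": 6, "rx": -0.013, "ry": -0.02, "rz": 0.04, "gripper": 1},
  {"dx": 119, "dy": 36, "dz": 12, "rx": -0.016, "ry": -0.03, "rz": 0.05, "gripper": 1},
  {"dx": 142, "dy": 43, "dz": 19, "rx": -0.02, "ry": -0.04, "rz": 0.06, "gripper": 1},
])

```text
t: 5.58
eef_pos: [0.4679, -0.1267, 0.1965]
ee_rot: [-3.134, -0.341, -1.579]
force: [-0.7, -0.3, -2.1]
width: 0.0215
gripper_force: 44.8
```

```bash
python3 - <<'E'
from h import *
from station import arm
st=arm.get_state(); print(st['eef_pos'],st['width'],st['q'])
p,Rt=bar_pose(55,10);print(p.round(4));jog(st,p,Rt)
E
```

```text
[ 0.46792034 -0.12674906  0.19654801] 0.021488587010397662 [ 0.37386024  0.07468241 -0.68500676  0.38857045 -0.971469   -0.62745011]
[ 0.4331 -0.2913  0.2062]
d [158.6  33.9  45.7] r [-0.02  -0.166  0.047]
```

Call:
jog_arm([
  {"dx": 22, "dy": 5, "dz": 6, "rx": -0.002, "ry": -0.02, "rz": 0.006, "gripper": 1},
  {"dx": 44, "dy": 10, "dz": 12, "rx": -0.005, "ry": -0.04, "rz": 0.012, "gripper": 1},
  {"dx": 66, "dy": 14, "dz": 18, "rx": -0.008, "ry": -0.065, "rz": 0.02, "gripper": 1},
  {"dx": 88, "dy": 19, "dz": 25, "rx": -0.011, "ry": -0.09, "rz": 0.027, "gripper": 1},
  {"dx": 108, "dy": 23, "dz": 31, "rx": -0.014, "ry": -0.11, "rz": 0.033, "gripper": 1},
  {"dx": 127, "dy": 27, "dz": 36, "rx": -0.016, "ry": -0.13, "rz": 0.04, "gripper": 1},
  {"dx": 143, "dy": 31, "dz": 41, "rx": -0.018, "ry": -0.15, "rz": 0.044, "gripper": 1},
  {"dx": 154, "dy": 33, "dz": 44, "rx": -0.02, "ry": -0.163, "rz": 0.047, "gripper": 1},
])

```text
t: 6.25
eef_pos: [0.4333, -0.2864, 0.206]
ee_rot: [3.141, -0.177, -1.628]
force: [0.4, -0.1, -1.6]
width: 0.0216
gripper_force: 44.8
```

```bash
python3 - <<'E'
from h import *
from station import arm
f=arm.grab_frame("wrist"); np.savez("w3.npz",**f)
st=arm.get_state(); print(st['eef_pos'],st['ee_rot'],st['width'],st['force'])
p,Rt=bar_pose(55,10);print(p.round(4));jog(st,p,Rt)
cv2.imwrite("pics/w3.png",cv2.resize(f["frame"][:290],None,fx=1.5,fy=1.5)[:,:,::-1])
Q=wpts(f); L=HR.inv().apply((Q-HOP).reshape(-1,3)).reshape(Q.shape)*1000
def show(n,x,y,z):
    m=(L[...,0]>x[0])&(L[...,0]<x[1])&(L[...,1]>y[0])&(L[...,1]<y[1])&(L[...,2]>z[0])&(L[...,2]<z[1])
    if m.sum()>5:print(n,m.sum(),np.percentile(L[m],[1,50,99],axis=0).round(1).tolist(),[np.round(v,1) for v in cv2.minAreaRect(L[m][:,:2].astype(np.float32))])
show("back",(25,60),(-45,45),(118,130)); show("cheeks",(-45,35),(-45,45),(109,117)); show("foot",(-80,80),(-50,50),(3,12))
# spout of the chute in tool frame
R0=R.from_euler("xyz",st["ee_rot"]); T=R0.inv().apply((Q-st["eef_pos"]).reshape(-1,3)).reshape(Q.shape)*1000
m=(T[...,0]>25)&(T[...,0]<90)&(abs(T[...,1])<30)&(T[...,2]>25)&(T[...,2]<50); print("walls",np.percentile(T[m],[1,50,99],axis=0).round(1).tolist(),cv2.minAreaRect(T[m][:,:2].astype(np.float32)))
m=(T[...,0]>25)&(T[...,0]<90)&(abs(T[...,1])<15)&(T[...,2]>50)&(T[...,2]<70);print("floor",np.percentile(T[m],[1,50,99],axis=0).round(1).tolist(), np.polyfit(T[m][:,0],T[m][:,2],1))
E
```

```text
[ 0.43344448 -0.28729245  0.20617378] [ 3.14073917 -0.17633354 -1.62858542] 0.02188297628534312 [-0.19371963 -2.67253366 -0.8180593 ]
[ 0.4331 -0.2913  0.2062]
d [4.  0.1 0.7] r [ 0.001 -0.002 -0.002]
back 535 [[37.5, -26.9, 118.4], [38.7, 1.5, 124.3], [42.2, 31.3, 126.3]] [array([39.5,  2.1]), array([ 5.2, 59.6]), np.float64(1.0)]
cheeks 610 [[-26.5, -28.0, 110.3], [10.4, 28.4, 112.8], [34.4, 32.1, 114.6]] [array([3.7, 1.9]), array([62.9, 60.1]), np.float64(0.7)]
walls [[25.3, -21.6, 37.1], [44.3, -18.5, 39.1], [63.9, 20.3, 49.4]] ((44.491058349609375, -0.7362327575683594), (42.2429084777832, 39.34600067138672), 89.28157043457031)
floor [[25.5, -14.8, 52.1], [45.3, -0.1, 53.6], [64.1, 14.7, 55.1]] [-2.54306573e-03  5.37538502e+01]
```

View pics/w3.png

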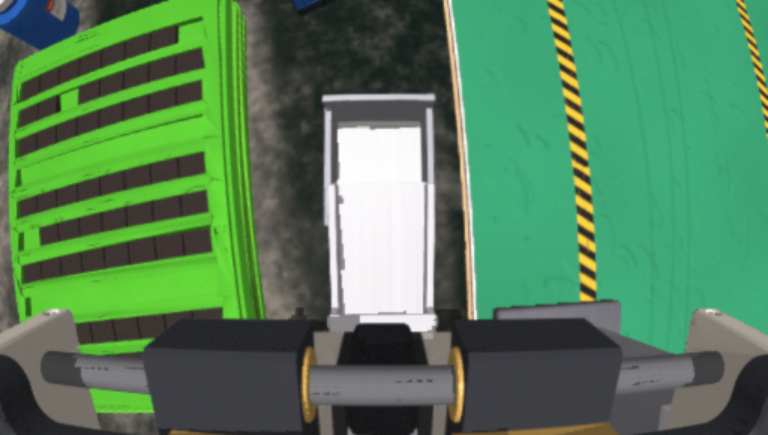

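The view shows the spout at (380,185) centred over the hopper, between cheeks at (330,190) and (432,190); the hopper is about 1.5 mm further toward +x than I had it. I lower the chute with the spout slightly up.

```bash
sed -i 's/^HOP=np.array(\[.4285/HOP=np.array([.4300/' h.py; python3 - <<'E'
from h import *
from station import arm
st=arm.get_state()
for a in((20,6),(4,5),):
    p,Rt=bar_pose(*a);print(a,p.round(4));jog(st,p,Rt)
E
```

```text
(20, 6) [ 0.4344 -0.295   0.1752]
d [ 2.1 -1.4 31.8] r [ 0.001 -0.072 -0.002]
(4, 5) [ 0.4343 -0.296   0.1602]
d [ 0.5 -1.4 46.8] r [ 0.001 -0.089 -0.002]
```

Call:
jog_arm([
  {"dx": 1, "dy": -0.5, "dz": 5, "rx": 0, "ry": -0.01, "rz": 0, "gripper": 1},
  {"dx": 1, "dy": -1, "dz": 12, "rx": 0, "ry": -0.025, "rz": 0, "gripper": 1},
  {"dx": 1, "dy": -1.4, "dz": 20, "rx": 0, "ry": -0.045, "rz": 0, "gripper": 1},
  {"dx": 1, "dy": -1.4, "dz": 28, "rx": 0, "ry": -0.065, "rz": 0, "gripper": 1},
  {"dx": 1, "dy": -1.4, "dz": 35, "rx": 0, "ry": -0.08, "rz": 0, "gripper": 1},
  {"dx": 0.5, "dy": -1.4, "dz": 41, "rx": 0, "ry": -0.089, "rz": 0, "gripper": 1},
  {"dx": 0.5, "dy": -1.4, "dz": 45, "rx": 0, "ry": -0.089, "rz": 0, "gripper": 1},
  {"dx": 0.5, "dy": -1.4, "dz": 46, "rx": 0, "ry": -0.089, "rz": 0, "gripper": 1},
])

```text
t: 6.97
eef_pos: [0.4361, -0.2928, 0.1596]
ee_rot: [3.14, -0.089, -1.626]
force: [-0.5, -0.3, -2.2]
width: 0.0219
gripper_force: 44.8
```

```bash
python3 - <<'E'
from h import *
from station import arm
fs=[]
for i in range(4): arm.grab_frame("side"); fs.append(arm.get_state()["force"])
print(np.mean(fs,0).round(2),np.std(fs,0).round(2))
st=arm.get_state(); print(st['eef_pos'],st['ee_rot'],st['moment'])
for a in((0,5),(-8,4)):
    p,Rt=bar_pose(*a);print(a,p.round(4));jog(st,p,Rt)
E
```

```text
[ 0.12  0.02 -2.34] [0.48 0.18 0.19]
[ 0.43679015 -0.29268767  0.16085722] [-3.14138143 -0.08900859 -1.62498949] [ 0.40208646 -0.02556399  0.0428258 ]
(0, 5) [ 0.4343 -0.296   0.1562]
d [3.  2.3 4.9] r [-0.    -0.002  0.002]
(-8, 4) [ 0.4342 -0.297   0.1492]
d [ 3.4  2.3 12. ] r [-0.    -0.019  0.002]
```

Call:
jog_arm([
  {"dx": 1, "dy": 0.5, "dz": 1, "rx": 0, "ry": 0, "rz": 0, "gripper": 1},
  {"dx": 3, "dy": 1, "dz": 2, "rx": 0, "ry": 0, "rz": 0, "gripper": 1},
  {"dx": 3, "dy": 1, "dz": 3, "rx": 0, "ry": 0, "rz": 0, "gripper": 1},
  {"dx": 3, "dy": 1, "dz": 4, "rx": 0, "ry": 0, "rz": 0, "gripper": 1},
  {"dx": 3, "dy": 1, "dz": 5, "rx": 0, "ry": 0, "rz": 0, "gripper": 1},
  {"dx": 3, "dy": 1, "dz": 6, "rx": 0, "ry": 0, "rz": 0, "gripper": 1},
  {"dx": 3, "dy": 1, "dz": 7, "rx": 0, "ry": 0, "rz": 0, "gripper": 1},
  {"dx": 3, "dy": 1, "dz": 7.5, "rx": 0, "ry": 0, "rz": 0, "gripper": 1},
])

```text
t: 7.83
eef_pos: [0.4355, -0.2964, 0.1534]
ee_rot: [-3.142, -0.089, -1.625]
force: [0.4, 0.4, -1.3]
width: 0.0218
gripper_force: 44.8
```

```bash
cat >> h.py <<'E'
def avg(arm,n=5,cam="side"):
    ss=[];f=None
    for i in range(n): f=arm.grab_frame(cam); ss.append(arm.get_state())
    st={k:np.mean([s[k] for s in ss],0) for k in("force","moment","eef_pos","q")}
    M=R.from_euler("xyz",[s["ee_rot"] for s in ss]).mean(); st["ee_rot"]=M.as_euler("xyz"); st["t"]=ss[-1]["t"]
    print("t",st["t"].round(2) if hasattr(st["t"],"round") else st["t"],"F",st["force"].round(2),"p",st["eef_pos"].round(4),"rot",st["ee_rot"].round(3)); return st,f
E
python3 - <<'E'
from h import *
from station import arm
st,f=avg(arm)
for a in((0,5),(-8,4)):
    p,Rt=bar_pose(*a);jog(st,p,Rt)
E
```

```text
t 8.0833 F [-0.1   0.36 -1.24] p [ 0.4355 -0.2964  0.1534] rot [ 3.142 -0.089 -1.625]
d [-0.1  1.2 -2.8] r [-0.    -0.001  0.001]
d [0.3 1.2 4.3] r [-0.    -0.019  0.001]
```

Call:
jog_arm([
  {"dx": 0, "dy": 0, "dz": 0.7, "rx": 0, "ry": 0, "rz": 0, "gripper": 1},
  {"dx": 0, "dy": 0, "dz": 1.4, "rx": 0, "ry": 0, "rz": 0, "gripper": 1},
  {"dx": 0, "dy": 0, "dz": 2.1, "rx": 0, "ry": 0, "rz": 0, "gripper": 1},
  {"dx": 0, "dy": 0, "dz": 2.8, "rx": 0, "ry": 0, "rz": 0, "gripper": 1},
  {"dx": 0, "dy": 0, "dz": 3.5, "rx": 0, "ry": 0, "rz": 0, "gripper": 1},
  {"dx": 0, "dy": 0, "dz": 4.2, "rx": 0, "ry": 0, "rz": 0, "gripper": 1},
  {"dx": 0, "dy": 0, "dz": 5, "rx": 0, "ry": 0, "rz": 0, "gripper": 1},
  {"dx": 0, "dy": 0, "dz": 5, "rx": 0, "ry": 0, "rz": 0, "gripper": 1},
])

```text
t: 8.75
eef_pos: [0.4355, -0.2969, 0.1484]
ee_rot: [-3.142, -0.089, -1.625]
force: [-0.2, 0.8, 0.2]
width: 0.022
gripper_force: 44.8
```

```bash
python3 - <<'E'
from h import *
from station import arm
st,f=avg(arm,5,"wrist"); np.savez("w4.npz",**f)
Q=wpts(f); L=HR.inv().apply((Q-HOP).reshape(-1,3)).reshape(Q.shape)*1000
m=(L[...,0]>-5)&(L[...,0]<38)&(abs(L[...,1])<20)&(L[...,2]<100)
print(m.sum(),np.percentile(L[m],[1,10,50,90,99],axis=0).round(1).tolist())
cv2.imwrite("pics/w4.png",cv2.resize(f["frame"][20:250,180:320],None,fx=3,fy=3)[:600,:,::-1])
E
```

```text
t 9.0 F [ 0.35  0.57 -0.4 ] p [ 0.4355 -0.2969  0.1485] rot [-3.141 -0.089 -1.625]
3228 [[1.3, -19.6, 2.9], [8.0, -15.8, 4.2], [22.3, 0.2, 65.9], [35.0, 16.0, 88.0], [37.9, 19.6, 98.8]]
```

View pics/w4.png

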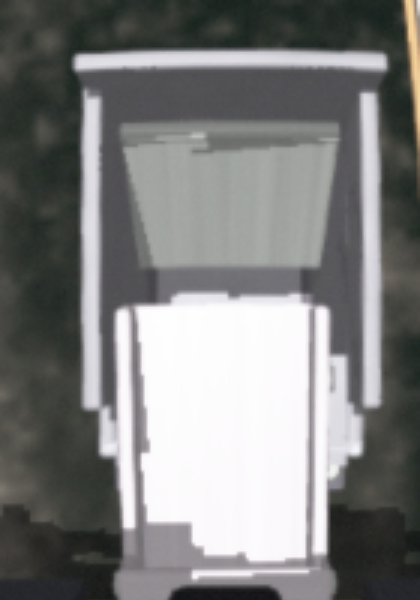

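The view shows the gate swung well down inside (green-grey plate at crop (230,195)), the empty spout floor in front of it, and the relays still behind the grip. The chute has about 3 mm clearance on the left and 7 mm on the right, so I'll nudge it right.

```bash
python3 - <<'E'
from h import *
from station import arm
f=np.load("w4.npz");Q=wpts(f); L=HR.inv().apply((Q-HOP).reshape(-1,3)).reshape(Q.shape)*1000
u0=180;v0=20
g=L[v0+50:v0+85,u0+55:u0+98].reshape(-1,3); g=g[(g[:,2]<88)]
i=np.argsort(g[:,2]); print(g[i[::150]].round(1).tolist()); c=np.polyfit(g[:,2],g[:,0],1); print("x=",c,"gate angle from level",np.arctan2(1,c[0]))
sp=L[v0+95:v0+180,u0+38:u0+110].reshape(-1,3); s=sp[(sp[:,2]>92)&(sp[:,2]<118)]; print("spout x,y,z pct",np.percentile(s,[1,50,99],axis=0).round(1).tolist())
st=arm.get_state()
for a in(8,-6,-20,-36):
    p,Rt=bar_pose(-9,a);print(a,p.round(4));jog(st,p,Rt)
E
```

```text
[[11.6, 13.0, 45.8], [14.4, -16.1, 50.4], [15.4, -2.4, 54.1], [18.8, 10.9, 58.3], [19.0, 7.7, 61.6], [22.2, -1.4, 65.8], [24.9, -12.5, 68.8], [25.5, 9.7, 72.6], [28.0, 14.6, 75.4], [29.4, -5.5, 79.0]]
x= [  0.58497418 -15.96273052] gate angle from level 1.0414984949396928
spout x,y,z pct [[-57.0, -18.4, 95.6], [-31.2, 2.2, 99.3], [-6.9, 22.7, 115.7]]
8 [ 0.4345 -0.2931  0.1442]
d [-4.   1.2  3.9] r [-0.     0.051  0.001]
-6 [ 0.4336 -0.3077  0.1567]
d [11.6  1.2 -7.2] r [-0.    -0.193  0.001]
-20 [ 0.4327 -0.3249  0.1652]
d [ 29.5   1.3 -14.2] r [ 0.    -0.438  0.001]
-36 [ 0.4315 -0.3463  0.1696]
d [ 51.3   1.3 -16.6] r [ 0.    -0.717  0.001]
```

```bash
python3 - <<'E'
from h import *
st=dict(eef_pos=np.array([.4355,-.2969,.1485]),ee_rot=np.array([np.pi,-.089,-1.625]))
for a in((-8.3,5),(-9,5),(-9,1),(-9,-3),(-9,-8),(-9,-13),(-9,-18),(-9,-23)):
    jog(st,*bar_pose(*a))
p,Rt=bar_pose(-9,-23); st=dict(eef_pos=p,ee_rot=Rt.as_euler("xyz")); print()
for a in((-9,-28),(-9,-33),(-9,-37)): jog(st,*bar_pose(*a))
E
```

```text
d [-0.9  1.2  0.5] r [-0.    -0.002  0.002]
d [-0.9  1.2  1.2] r [-0.    -0.002  0.002]
d [ 3.4  1.2 -2.1] r [-0.    -0.072  0.002]
d [ 8.   1.3 -5.1] r [-0.    -0.141  0.002]
d [14.   1.3 -8.5] r [ 0.    -0.229  0.002]
d [ 20.3   1.3 -11.2] r [ 0.    -0.316  0.002]
d [ 26.8   1.3 -13.4] r [ 0.    -0.403  0.002]
d [ 33.5   1.3 -15.1] r [ 0.    -0.49   0.002]

d [ 5.5 -0.  -4.1] r [ 0.    -0.087 -0.   ]
d [11.3 -0.  -7.8] r [ 0.    -0.175  0.   ]
d [ 16.2  -0.  -10.3] r [ 0.    -0.244  0.   ]
```

Call:
jog_arm([
  {"dx": 0, "dy": 0.5, "dz": 0.7, "rx": 0, "ry": 0, "rz": 0, "gripper": 1},
  {"dx": 0, "dy": 1.2, "dz": 1.4, "rx": 0, "ry": -0.002, "rz": 0.002, "gripper": 1},
  {"dx": 4.2, "dy": 1.2, "dz": -2, "rx": 0, "ry": -0.072, "rz": 0.002, "gripper": 1},
  {"dx": 8.8, "dy": 1.3, "dz": -5, "rx": 0, "ry": -0.141, "rz": 0.002, "gripper": 1},
  {"dx": 14.8, "dy": 1.3, "dz": -8.4, "rx": 0, "ry": -0.229, "rz": 0.002, "gripper": 1},
  {"dx": 21, "dy": 1.3, "dz": -11.1, "rx": 0, "ry": -0.316, "rz": 0.002, "gripper": 1},
  {"dx": 27.5, "dy": 1.3, "dz": -13.3, "rx": 0, "ry": -0.403, "rz": 0.002, "gripper": 1},
  {"dx": 34.2, "dy": 1.3, "dz": -15, "rx": 0, "ry": -0.49, "rz": 0.002, "gripper": 1},
])

```text
t: 9.67
eef_pos: [0.4329, -0.3301, 0.1674]
ee_rot: [-3.139, 0.405, -1.626]
force: [0.5, -0.3, -0.7]
width: 0.0218
gripper_force: 44.8
```

Call:
jog_arm([
  {"dx": 5.5, "dy": 0, "dz": -4.1, "rx": 0, "ry": -0.087, "rz": 0, "gripper": 1},
  {"dx": 11.3, "dy": 0, "dz": -7.8, "rx": 0, "ry": -0.175, "rz": 0, "gripper": 1},
  {"dx": 16.2, "dy": 0, "dz": -10.3, "rx": 0, "ry": -0.244, "rz": 0, "gripper": 1},
  {"dx": 16.2, "dy": 0, "dz": -10.3, "rx": 0, "ry": -0.244, "rz": 0, "gripper": 1},
  {"dx": 16.2, "dy": 0, "dz": -10.3, "rx": 0, "ry": -0.244, "rz": 0, "gripper": 1},
  {"dx": 16.2, "dy": 0, "dz": -10.3, "rx": 0, "ry": -0.244, "rz": 0, "gripper": 1},
  {"dx": 16.2, "dy": 0, "dz": -10.3, "rx": 0, "ry": -0.244, "rz": 0, "gripper": 1},
  {"dx": 16.2, "dy": 0, "dz": -10.3, "rx": 0, "ry": -0.244, "rz": 0, "gripper": 1},
])

```text
t: 10.33
eef_pos: [0.4314, -0.3478, 0.1703]
ee_rot: [-3.141, 0.644, -1.626]
force: [0.1, -0.4, -0.7]
width: 0.0217
gripper_force: 44.8
```

```bash
python3 - <<'E'
from h import *
from station import arm
f0=arm.grab_frame("scene"); st,f=avg(arm,5,"wrist"); np.savez("w5.npz",**f); np.savez("s5.npz",**f0)
a=cv2.resize(f["frame"][0:290,100:400],(500,483)); b=cv2.resize(f0["frame"][120:240,310:385],None,fx=4,fy=4.025)
cv2.imwrite("pics/w5.png",np.hstack([a,b])[:,:,::-1])
jog(st,*bar_pose(-9,-37))
E
```

```text
t 10.6333 F [-0.79 -0.87  0.24] p [ 0.4315 -0.3478  0.1702] rot [-3.141  0.645 -1.626]
d [0.2 0.  0.5] r [-0.    -0.001  0.   ]
```

View pics/w5.png

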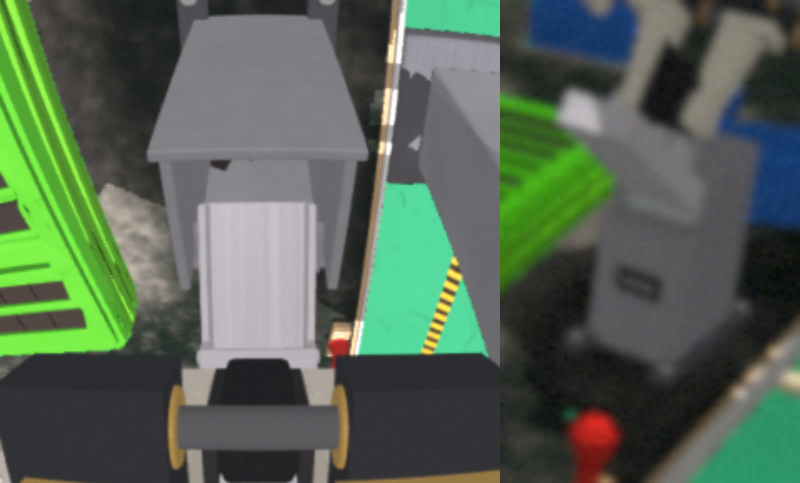

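The view shows the front of the chute empty and a black relay down inside the hopper at (220,165). I hold a little longer, then tilt back and lift off.

Call:
jog_arm([
  {"dx": 0, "dy": 0, "dz": 0, "rx": 0, "ry": 0, "rz": 0, "gripper": 1},
  {"dx": 0, "dy": 0, "dz": 0, "rx": 0, "ry": 0, "rz": 0, "gripper": 1},
  {"dx": 0, "dy": 0, "dz": 0, "rx": 0, "ry": 0, "rz": 0, "gripper": 1},
  {"dx": 0, "dy": 0, "dz": 0, "rx": 0, "ry": 0, "rz": 0, "gripper": 1},
  {"dx": 0, "dy": 0, "dz": 0, "rx": 0, "ry": 0, "rz": 0, "gripper": 1},
  {"dx": 0, "dy": 0, "dz": 0, "rx": 0, "ry": 0, "rz": 0, "gripper": 1},
  {"dx": 0, "dy": 0, "dz": 0, "rx": 0, "ry": 0, "rz": 0, "gripper": 1},
  {"dx": 0, "dy": 0, "dz": 0, "rx": 0, "ry": 0, "rz": 0, "gripper": 1},
])

```text
t: 11.3
eef_pos: [0.4313, -0.3484, 0.1695]
ee_rot: [3.141, 0.645, -1.628]
force: [0.6, -0.6, 0.2]
width: 0.0219
gripper_force: 44.9
```

```bash
python3 - <<'E'
from h import *
p,Rt=bar_pose(-9,-37); st=dict(eef_pos=p,ee_rot=Rt.as_euler("xyz"))
for a in((-9,-32),(-9,-27),(-9,-22),(-9,-16),(-9,-10),(-7,-4),(-4,2),(0,6)): jog(st,*bar_pose(*a))
p,Rt=bar_pose(0,6); st=dict(eef_pos=p,ee_rot=Rt.as_euler("xyz"));print()
for a in((5,8),(15,12),(40,20),(60,22)): jog(st,*bar_pose(*a))
E
```

```text
d [-5.1 -0.   4.6] r [-0.     0.087 -0.   ]
d [-9.8  0.   9.6] r [-0.     0.175  0.   ]
d [-14.  -0.  15.] r [-0.     0.262 -0.   ]
d [-18.5   0.   22. ] r [-0.     0.367 -0.   ]
d [-22.2  -0.   29.3] r [-0.     0.471 -0.   ]
d [-26.3   0.   35.4] r [-0.     0.576  0.   ]
d [-30.1  -0.   41. ] r [0.    0.681 0.   ]
d [-33.4  -0.   43.2] r [-0.    0.75  0.  ]

d [-1.6  0.  -3.2] r [ 0.     0.035 -0.   ]
d [-4.5 -0.  -9.4] r [-0.     0.105  0.   ]
d [ -9.    0.  -25.9] r [0.    0.244 0.   ]
d [ -8.6   0.  -43.5] r [ 0.     0.279 -0.   ]
```

Call:
jog_arm([
  {"dx": -5.1, "dy": 0, "dz": 4.6, "rx": 0, "ry": 0.087, "rz": 0, "gripper": 1},
  {"dx": -9.8, "dy": 0, "dz": 9.6, "rx": 0, "ry": 0.175, "rz": 0, "gripper": 1},
  {"dx": -14, "dy": 0, "dz": 15, "rx": 0, "ry": 0.262, "rz": 0, "gripper": 1},
  {"dx": -18.5, "dy": 0, "dz": 22, "rx": 0, "ry": 0.367, "rz": 0, "gripper": 1},
  {"dx": -22.2, "dy": 0, "dz": 29.3, "rx": 0, "ry": 0.471, "rz": 0, "gripper": 1},
  {"dx": -26.3, "dy": 0, "dz": 35.4, "rx": 0, "ry": 0.576, "rz": 0, "gripper": 1},
  {"dx": -30.1, "dy": 0, "dz": 41, "rx": 0, "ry": 0.681, "rz": 0, "gripper": 1},
  {"dx": -33.4, "dy": 0, "dz": 43.2, "rx": 0, "ry": 0.75, "rz": 0, "gripper": 1},
])

```text
t: 11.97
eef_pos: [0.4341, -0.2942, 0.1553]
ee_rot: [-3.14, -0.109, -1.626]
force: [-1.2, -0.3, -2.4]
width: 0.0216
gripper_force: 44.8
```

Call:
jog_arm([
  {"dx": -1.6, "dy": 0, "dz": -3.2, "rx": 0, "ry": 0.035, "rz": 0, "gripper": 1},
  {"dx": -3, "dy": 0, "dz": -6, "rx": 0, "ry": 0.07, "rz": 0, "gripper": 1},
  {"dx": -4.5, "dy": 0, "dz": -9.4, "rx": 0, "ry": 0.105, "rz": 0, "gripper": 1},
  {"dx": -6.5, "dy": 0, "dz": -17, "rx": 0, "ry": 0.17, "rz": 0, "gripper": 1},
  {"dx": -9, "dy": 0, "dz": -26, "rx": 0, "ry": 0.244, "rz": 0, "gripper": 1},
  {"dx": -9, "dy": 0, "dz": -35, "rx": 0, "ry": 0.265, "rz": 0, "gripper": 1},
  {"dx": -8.6, "dy": 0, "dz": -43, "rx": 0, "ry": 0.279, "rz": 0, "gripper": 1},
  {"dx": -8.6, "dy": 0, "dz": -43.5, "rx": 0, "ry": 0.279, "rz": 0, "gripper": 1},
])

```text
t: 12.63
eef_pos: [0.4355, -0.2824, 0.1988]
ee_rot: [-3.141, -0.383, -1.627]
force: [1.6, 0.4, -2.1]
width: 0.0219
gripper_force: 44.8
```

```bash
python3 - <<'E'
from h import *
from station import arm
import json
f0=arm.grab_frame("scene"); st,f=avg(arm,5,"wrist")
a=cv2.resize(f["frame"][0:240,150:370],(400,436)); b=cv2.resize(f0["frame"][110:220,300:400],None,fx=3.96,fy=3.96)[:436]
cv2.imwrite("pics/w6.png",np.hstack([a,cv2.resize(b,(396,436))])[:,:,::-1])
h=json.load(open("home.json")); Rt=R.from_euler("xyz",h["r"]); p=np.array(h["p"])
print("home",p,h["r"]); jog(st,p-Rt.apply([0,0,.05]),Rt)
E
```

```text
t 12.9333 F [-0.05  0.04 -2.13] p [ 0.435  -0.2829  0.1974] rot [ 3.141 -0.382 -1.628]
home [ 0.50552469 -0.00192277  0.11458226] [-3.136786423594733, -0.38145019167536476, -1.5137376177488036]
d [-294.8  -51.9  -79.3] r [ 0.048 -0.001 -0.106]
```

View pics/w6.png

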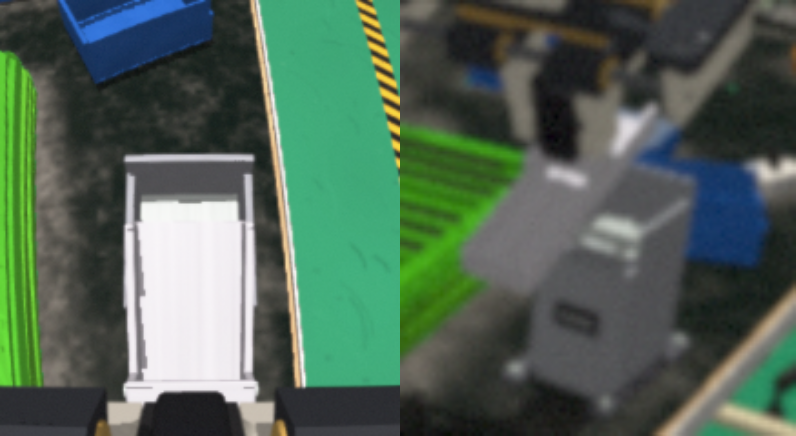

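The last view shows the chute clear of the hopper and the gate shut (bright plate in the mouth). I check the rear of the chute for relays by depth, and return to the stand.

Call:
jog_arm([
  {"dx": -8, "dy": -1, "dz": -6, "rx": 0, "ry": 0, "rz": 0, "gripper": 1},
  {"dx": -24, "dy": -4, "dz": -12, "rx": 0.003, "ry": 0, "rz": -0.008, "gripper": 1},
  {"dx": -48, "dy": -8, "dz": -20, "rx": 0.008, "ry": 0, "rz": -0.017, "gripper": 1},
  {"dx": -74, "dy": -13, "dz": -28, "rx": 0.012, "ry": 0, "rz": -0.027, "gripper": 1},
  {"dx": -100, "dy": -18, "dz": -36, "rx": 0.016, "ry": 0, "rz": -0.036, "gripper": 1},
  {"dx": -126, "dy": -22, "dz": -44, "rx": 0.02, "ry": 0, "rz": -0.045, "gripper": 1},
  {"dx": -150, "dy": -26, "dz": -51, "rx": 0.024, "ry": 0, "rz": -0.054, "gripper": 1},
  {"dx": -174, "dy": -30, "dz": -58, "rx": 0.028, "ry": 0, "rz": -0.063, "gripper": 1},
])

```text
t: 13.6
eef_pos: [0.4754, -0.1001, 0.1861]
ee_rot: [-3.139, -0.383, -1.559]
force: [1.4, -0.4, -2.3]
width: 0.0217
gripper_force: 44.8
```

Call:
jog_arm([
  {"dx": -22, "dy": -4, "dz": -5, "rx": 0.003, "ry": 0, "rz": -0.008, "gripper": 1},
  {"dx": -44, "dy": -8, "dz": -10, "rx": 0.007, "ry": 0, "rz": -0.016, "gripper": 1},
  {"dx": -66, "dy": -12, "dz": -15, "rx": 0.011, "ry": 0, "rz": -0.024, "gripper": 1},
  {"dx": -86, "dy": -15, "dz": -18, "rx": 0.015, "ry": 0, "rz": -0.031, "gripper": 1},
  {"dx": -102, "dy": -17, "dz": -20, "rx": 0.018, "ry": 0, "rz": -0.037, "gripper": 1},
  {"dx": -111, "dy": -18, "dz": -21, "rx": 0.02, "ry": 0, "rz": -0.041, "gripper": 1},
  {"dx": -114, "dy": -19, "dz": -21, "rx": 0.02, "ry": 0, "rz": -0.043, "gripper": 1},
  {"dx": -114, "dy": -19, "dz": -21, "rx": 0.02, "ry": 0, "rz": -0.043, "gripper": 1},
])

```text
t: 14.27
eef_pos: [0.493, 0.0125, 0.1627]
ee_rot: [-3.138, -0.384, -1.512]
force: [0.2, 0.1, -1.6]
width: 0.022
gripper_force: 44.8
```

```bash
python3 - <<'E'
from h import *
from station import arm
import json
st,f=avg(arm,5,"scene"); np.savez("s7.npz",**f); Q=pts(f)
R0=R.from_euler("xyz",st["ee_rot"]); T=R0.inv().apply((Q-st["eef_pos"]).reshape(-1,3)).reshape(Q.shape)*1000
C=np.stack([T[...,0]+10,-T[...,1],56.8-T[...,2]],-1) # chute frame
m=(C[...,0]>-68)&(C[...,0]<-8)&(abs(C[...,1])<14)&(C[...,2]>-3)&(C[...,2]<22)
print("interior",m.sum(),np.percentile(C[m],[2,50,98],axis=0).round(1).tolist(),"dark frac",(f["frame"].max(-1)[m]<70).mean(), np.percentile(f["frame"].max(-1)[m],[2,50]))
h=json.load(open("home.json")); Rt=R.from_euler("xyz",h["r"]); p=np.array(h["p"])
jog(st,p,Rt)
E
```

```text
t 14.5167 F [-0.41  0.09 -1.65] p [0.4927 0.0115 0.163 ] rot [-3.137 -0.384 -1.514]
interior 347 [[-64.9, -10.7, -1.8], [-37.9, 1.3, 0.3], [-9.1, 13.3, 2.1]] dark frac 0.0 [127. 131.]
d [ -5.  -11.8  50.3] r [ 0.    -0.002  0.   ]
```

The chute is empty: its floor is visible with no dark pixels. I lower it into the cradle a few mm ahead of the stop.

Call:
jog_arm([
  {"dx": -1, "dy": -4, "dz": 0, "rx": 0, "ry": 0, "rz": 0, "gripper": 1},
  {"dx": -2, "dy": -9, "dz": 3, "rx": 0, "ry": 0, "rz": 0, "gripper": 1},
  {"dx": -2, "dy": -11.8, "dz": 8, "rx": 0, "ry": -0.001, "rz": 0, "gripper": 1},
  {"dx": -2, "dy": -11.8, "dz": 15, "rx": 0, "ry": -0.002, "rz": 0, "gripper": 1},
  {"dx": -2, "dy": -11.8, "dz": 21, "rx": 0, "ry": -0.002, "rz": 0, "gripper": 1},
  {"dx": -2, "dy": -11.8, "dz": 26, "rx": 0, "ry": -0.002, "rz": 0, "gripper": 1},
  {"dx": -2, "dy": -11.8, "dz": 30, "rx": 0, "ry": -0.002, "rz": 0, "gripper": 1},
  {"dx": -2, "dy": -11.8, "dz": 32, "rx": 0, "ry": -0.002, "rz": 0, "gripper": 1},
])

```text
t: 15.18
eef_pos: [0.505, 0.0022, 0.1318]
ee_rot: [-3.138, -0.382, -1.513]
force: [0.2, -0.3, -1.3]
width: 0.0218
gripper_force: 44.8
```

```bash
python3 - <<'E'
from h import *
from station import arm
import json
st,f=avg(arm,5,"wrist")
h=json.load(open("home.json")); jog(st,np.array(h["p"]),R.from_euler("xyz",h["r"]))
Q=wpts(f);R0=R.from_euler("xyz",st["ee_rot"]); T=R0.inv().apply((Q-st["eef_pos"]).reshape(-1,3)).reshape(Q.shape)*1000
C=np.stack([T[...,0]+10,-T[...,1],56.8-T[...,2]],-1)
m=(C[...,0]>35)&(C[...,0]<73)&(abs(C[...,1])<14)&(abs(C[...,2]-3)<8)
print("floor slope/level",np.polyfit(C[m][:,0],C[m][:,2],1))
E
```

```text
t 15.4333 F [-0.11 -0.39 -1.32] p [0.5054 0.0026 0.1324] rot [-3.137 -0.382 -1.513]
d [-2.5  0.2 18.2] r [-0.    -0.001  0.001]
floor slope/level [2.56830558e-03 3.14381463e+00]
```

Call:
jog_arm([
  {"dx": 0, "dy": 0, "dz": 3, "rx": 0, "ry": 0, "rz": 0, "gripper": 1},
  {"dx": 0, "dy": 0, "dz": 7, "rx": 0, "ry": 0, "rz": 0, "gripper": 1},
  {"dx": 0, "dy": 0, "dz": 10, "rx": 0, "ry": 0, "rz": 0, "gripper": 1},
  {"dx": 0, "dy": 0, "dz": 13, "rx": 0, "ry": 0, "rz": 0, "gripper": 1},
  {"dx": 0, "dy": 0, "dz": 15, "rx": 0, "ry": 0, "rz": 0, "gripper": 1},
  {"dx": 0, "dy": 0, "dz": 16.5, "rx": 0, "ry": 0, "rz": 0, "gripper": 1},
  {"dx": 0, "dy": 0, "dz": 17.3, "rx": 0, "ry": 0, "rz": 0, "gripper": 1},
  {"dx": 0, "dy": 0, "dz": 17.3, "rx": 0, "ry": 0, "rz": 0, "gripper": 1},
])

```text
t: 16.1
eef_pos: [0.5059, -0.0038, 0.1164]
ee_rot: [-3.137, -0.382, -1.513]
force: [0.7, -0.4, -2.2]
width: 0.0217
gripper_force: 44.8
```

```bash
python3 - <<'E'
from h import *
from station import arm
import json
st,f=avg(arm,5,"wrist")
h=json.load(open("home.json")); jog(st,np.array(h["p"]),R.from_euler("xyz",h["r"]))
E
```

```text
t 16.35 F [-0.24  0.06 -1.9 ] p [ 0.506  -0.0037  0.1166] rot [-3.137 -0.382 -1.513]
d [-2.4  0.4  1.2] r [-0.    -0.     0.001]
```

Call:
jog_arm([
  {"dx": -0.5, "dy": 0, "dz": 0.4, "rx": 0, "ry": 0, "rz": 0, "gripper": 1},
  {"dx": -1, "dy": 0, "dz": 0.8, "rx": 0, "ry": 0, "rz": 0, "gripper": 1},
  {"dx": -1.5, "dy": 0.3, "dz": 1, "rx": 0, "ry": 0, "rz": 0, "gripper": 1},
  {"dx": -1.5, "dy": 0.3, "dz": 1, "rx": 0, "ry": 0, "rz": 0, "gripper": 1},
  {"dx": -1.5, "dy": 0.3, "dz": 1, "rx": 0, "ry": 0, "rz": 0, "gripper": 0.72},
  {"dx": -1.5, "dy": 0.3, "dz": 1, "rx": 0, "ry": 0, "rz": 0, "gripper": 0.6},
  {"dx": -1.5, "dy": 0.3, "dz": 1, "rx": 0, "ry": 0, "rz": 0, "gripper": 0.4},
  {"dx": -1.5, "dy": 0.3, "dz": 1, "rx": 0, "ry": 0, "rz": 0, "gripper": 0.2},
], force=10)

```text
t: 17.02
eef_pos: [0.5057, -0.0026, 0.1152]
ee_rot: [-3.136, -0.382, -1.513]
force: [0.3, -0.7, -0.0]
width: 0.039
gripper_force: 0.0
```

Call:
jog_arm([
  {"dx": 0, "dy": 0, "dz": 0, "rx": 0, "ry": 0, "rz": 0, "gripper": 0},
  {"dx": 0, "dy": 0, "dz": 0, "rx": 0, "ry": 0, "rz": 0, "gripper": 0},
  {"dx": 0, "dy": 0, "dz": -8, "rx": 0, "ry": 0, "rz": 0, "gripper": 0},
  {"dx": 0, "dy": 0, "dz": -20, "rx": 0, "ry": 0, "rz": 0, "gripper": 0},
  {"dx": 0, "dy": 0, "dz": -35, "rx": 0, "ry": 0, "rz": 0, "gripper": 0},
  {"dx": 0, "dy": 0, "dz": -50, "rx": 0, "ry": 0, "rz": 0, "gripper": 0},
  {"dx": 0, "dy": 0, "dz": -63, "rx": 0, "ry": 0, "rz": 0, "gripper": 0},
  {"dx": 0, "dy": 0, "dz": -70, "rx": 0, "ry": 0, "rz": 0, "gripper": 0},
])

```text
t: 17.68
eef_pos: [0.5044, 0.0243, 0.1819]
ee_rot: [-3.135, -0.381, -1.513]
force: [-0.0, 0.1, 0.0]
width: 0.0866
gripper_force: 0.0
```

```bash
python3 - <<'E'
from h import *
from station import arm
st,f=avg(arm,3,"wrist"); np.savez("w8.npz",**f); S=arm.grab_frame("scene"); np.savez("s8.npz",**S)
print(arm.get_state()["width"])
Rc=R.from_euler("z",SYAW)*R.from_euler("y",-np.deg2rad(22)); o=STAND+[0,0,.058]
def st_(n,f,Q):
    L=Rc.inv().apply((Q-o).reshape(-1,3)).reshape(Q.shape)*1000
    m=(abs(L[...,0])<95)&(abs(L[...,1])<25)&(L[...,2]>66)&(L[...,2]<80)
    print(n,"grip top",m.sum(),np.percentile(L[m],[1,50,99],axis=0).round(1).tolist())
    m=(L[...,0]>35)&(L[...,0]<95)&(abs(L[...,1])<12)&(abs(L[...,2]-3)<8)
    if m.sum()>20: print(n,"spout x max",np.percentile(L[m][:,0],[99]),"floor",np.polyfit(L[m][:,0],L[m][:,2],1))
    m=(L[...,0]>-95)&(L[...,0]<-60)&(abs(L[...,1])<19)&(L[...,2]>12)&(L[...,2]<25)
    if m.sum()>20: print(n,"tail wall",np.percentile(L[m],[1,50,99],axis=0).round(1).tolist())
    m=(abs(L[...,0])<70)&(abs(L[...,1])<27)&(L[...,2]>15)&(L[...,2]<22); print(n,"walls y",np.percentile(L[m],[1,50,99],axis=0).round(1).tolist())
g=np.load("w2.npz"); st_("w before",g,wpts(g)); st_("w after",f,wpts(f))
g=np.load("scene0.npz"); st_("s before",g,pts(g)); st_("s after",S,pts(S))
E
```

```text
t 17.8333 F [0.34 0.37 0.26] p [0.5043 0.0242 0.1813] rot [-3.135 -0.381 -1.513]
0.08749687304023707
w before grip top 1185 [[-1.5, -9.8, 66.8], [12.2, 1.0, 71.6], [23.6, 11.2, 73.2]]
w before spout x max [74.98350905] floor [2.47540642e-03 2.75509889e+00]
w before tail wall [[-79.1, -18.5, 12.1], [-73.9, -0.6, 18.1], [-65.5, 18.3, 20.8]]
w before walls y [[-68.7, -26.7, 15.4], [35.5, -17.1, 17.7], [69.3, 22.5, 19.7]]
w after grip top 1133 [[-0.8, -8.5, 67.3], [12.6, 1.9, 71.6], [24.2, 13.0, 73.2]]
w after spout x max [75.55999516] floor [0.00423693 2.65721296]
w after tail wall [[-79.1, -18.5, 12.5], [-73.9, -1.1, 18.2], [-63.7, 18.2, 20.9]]
w after walls y [[-68.9, -26.4, 15.5], [36.3, -16.0, 17.6], [69.3, 23.3, 20.5]]
s before grip top 133 [[-4.0, -12.5, 66.1], [7.3, -3.1, 68.9], [20.9, 8.8, 71.1]]
s before spout x max [74.30101624] floor [-0.02148626  1.70472101]
s before tail wall [[-81.0, -18.3, 12.0], [-77.5, 2.9, 16.0], [-60.9, 18.8, 19.2]]
s before walls y [[-68.5, -24.2, 15.0], [-10.0, -21.4, 16.0], [68.5, 26.2, 21.8]]
s after grip top 131 [[-3.1, -11.5, 66.2], [8.3, -2.0, 69.1], [22.3, 9.4, 71.1]]
s after spout x max [74.9983546] floor [-0.00944082  0.94035846]
s after tail wall [[-80.8, -17.8, 12.8], [-76.8, 1.3, 16.2], [-60.8, 18.7, 18.7]]
s after walls y [[-68.8, -22.7, 15.0], [-10.8, -19.7, 16.1], [65.7, 26.3, 21.7]]
```

By both cameras the chute sits about 0.7 mm ahead of where it first lay, so I re-grip lightly and push it home against the stop.

Call:
jog_arm([
  {"dx": 0, "dy": 0, "dz": 15, "rx": 0, "ry": 0, "rz": 0, "gripper": 0},
  {"dx": 0, "dy": 0, "dz": 32, "rx": 0, "ry": 0, "rz": 0, "gripper": 0},
  {"dx": 0, "dy": 0, "dz": 48, "rx": 0, "ry": 0, "rz": 0, "gripper": 0.2},
  {"dx": 0, "dy": 0, "dz": 60, "rx": 0, "ry": 0, "rz": 0, "gripper": 0.4},
  {"dx": 0, "dy": 0, "dz": 67, "rx": 0, "ry": 0, "rz": 0, "gripper": 0.55},
  {"dx": 0, "dy": 0, "dz": 69.5, "rx": 0, "ry": 0, "rz": 0, "gripper": 0.65},
  {"dx": 0, "dy": 0, "dz": 69.5, "rx": 0, "ry": 0, "rz": 0, "gripper": 0.72},
  {"dx": 0, "dy": 0, "dz": 69.5, "rx": 0, "ry": 0, "rz": 0, "gripper": 0.8},
], force=5)

```text
t: 18.55
eef_pos: [0.5058, -0.0025, 0.1157]
ee_rot: [-3.137, -0.382, -1.513]
force: [-0.0, 0.0, 0.7]
width: 0.0534
gripper_force: 0.0
```

Call:
jog_arm([
  {"dx": 0, "dy": 0, "dz": 0, "rx": 0, "ry": 0, "rz": 0, "gripper": 1},
  {"dx": 0, "dy": 0, "dz": 0, "rx": 0, "ry": 0, "rz": 0, "gripper": 1},
  {"dx": 0, "dy": 0, "dz": 0, "rx": 0, "ry": 0, "rz": 0, "gripper": 1},
  {"dx": -0.5, "dy": 0, "dz": 0, "rx": 0, "ry": 0, "rz": 0, "gripper": 1},
  {"dx": -1, "dy": 0, "dz": 0, "rx": 0, "ry": 0, "rz": 0, "gripper": 1},
  {"dx": -1.5, "dy": 0, "dz": 0, "rx": 0, "ry": 0, "rz": 0, "gripper": 1},
  {"dx": -2, "dy": 0, "dz": 0, "rx": 0, "ry": 0, "rz": 0, "gripper": 1},
  {"dx": -2.5, "dy": 0, "dz": 0, "rx": 0, "ry": 0, "rz": 0, "gripper": 1},
], force=5)

```text
t: 19.22
eef_pos: [0.5055, -0.0007, 0.1151]
ee_rot: [-3.137, -0.383, -1.513]
force: [2.2, -4.8, 6.2]
width: 0.022
gripper_force: 5.0
```

```bash
python3 - <<'E'
from h import *
from station import arm
st,f=avg(arm,3,"side"); print(arm.get_state()["width"],arm.get_state()["gripper_force"])
E
```

```text
t 19.3667 F [ 1.29 -4.59  5.77] p [ 0.5055 -0.0007  0.1151] rot [-3.137 -0.383 -1.513]
0.021636991900203337 4.999710023403168
```

The stop pushes back with about 6 N, so the chute is home. I relax slightly, open and retreat.

Call:
jog_arm([
  {"dx": 0, "dy": 0, "dz": -0.3, "rx": 0, "ry": 0, "rz": 0, "gripper": 0.7},
  {"dx": 0, "dy": 0, "dz": -0.3, "rx": 0, "ry": 0, "rz": 0, "gripper": 0.5},
  {"dx": 0, "dy": 0, "dz": -0.3, "rx": 0, "ry": 0, "rz": 0, "gripper": 0.2},
  {"dx": 0, "dy": 0, "dz": -0.3, "rx": 0, "ry": 0, "rz": 0, "gripper": 0},
  {"dx": 0, "dy": 0, "dz": -0.3, "rx": 0, "ry": 0, "rz": 0, "gripper": 0},
  {"dx": 0, "dy": 0, "dz": -0.3, "rx": 0, "ry": 0, "rz": 0, "gripper": 0},
  {"dx": 0, "dy": 0, "dz": -8, "rx": 0, "ry": 0, "rz": 0, "gripper": 0},
  {"dx": 0, "dy": 0, "dz": -20, "rx": 0, "ry": 0, "rz": 0, "gripper": 0},
])

```text
t: 20.03
eef_pos: [0.5041, 0.0068, 0.1329]
ee_rot: [-3.139, -0.383, -1.513]
force: [-0.0, 0.3, -0.4]
width: 0.0673
gripper_force: 0.0
```

Call:
jog_arm([
  {"dx": 0, "dy": 0, "dz": -15, "rx": 0, "ry": 0, "rz": 0, "gripper": 0},
  {"dx": 0, "dy": 0, "dz": -30, "rx": 0, "ry": 0, "rz": 0, "gripper": 0},
  {"dx": 0, "dy": 0, "dz": -45, "rx": 0, "ry": 0, "rz": 0, "gripper": 0},
  {"dx": 0, "dy": 0, "dz": -60, "rx": 0, "ry": 0, "rz": 0, "gripper": 0},
  {"dx": 0, "dy": 0, "dz": -75, "rx": 0, "ry": 0, "rz": 0, "gripper": 0},
  {"dx": 0, "dy": 0, "dz": -85, "rx": 0, "ry": 0, "rz": 0, "gripper": 0},
  {"dx": 0, "dy": 0, "dz": -90, "rx": 0, "ry": 0, "rz": 0, "gripper": 0},
  {"dx": 0, "dy": 0, "dz": -90, "rx": 0, "ry": 0, "rz": 0, "gripper": 0},
])

```text
t: 20.7
eef_pos: [0.503, 0.0414, 0.2176]
ee_rot: [-3.135, -0.381, -1.513]
force: [-0.2, 0.4, 0.0]
width: 0.0878
gripper_force: 0.0
```

```bash
python3 - <<'E'
from h import *
from station import arm
st,f=avg(arm,3,"wrist"); S=arm.grab_frame("scene"); D=arm.grab_frame("side")
Rc=R.from_euler("z",SYAW)*R.from_euler("y",-np.deg2rad(22)); o=STAND+[0,0,.058]
def st_(n,f,Q):
    L=Rc.inv().apply((Q-o).reshape(-1,3)).reshape(Q.shape)*1000
    m=(abs(L[...,0])<95)&(abs(L[...,1])<25)&(L[...,2]>66)&(L[...,2]<80)
    print(n,"grip top",m.sum(),np.percentile(L[m],[1,50,99],axis=0).round(1).tolist())
    m=(L[...,0]>35)&(L[...,0]<95)&(abs(L[...,1])<12)&(abs(L[...,2]-3)<8)
    if m.sum()>20: print(n,"spout x max",np.percentile(L[m][:,0],[99]),"floor",np.polyfit(L[m][:,0],L[m][:,2],1))
st_("w",f,wpts(f)); st_("s",S,pts(S))
# bystanders/hopper unchanged, gate plate height
D0=np.load("side0.npz"); d=abs(D["z_map"]-D0["z_map"])
print("side depth change hop",(d[238:310,185:232]>.01).sum(),"stamp",(d[212:245,186:204]>.01).sum(),"loupe",(d[205:235,280:300]>.01).sum())
Q=pts(S);L=HR.inv().apply((Q-HOP).reshape(-1,3)).reshape(Q.shape)*1000
m=(L[...,0]>-12)&(L[...,0]<30)&(abs(L[...,1])<20)&(L[...,2]<100);print("gate z",m.sum(),np.percentile(L[m][:,2],[5,50,95]))
E
```

```text
t 20.85 F [-0.17 -0.06  0.09] p [0.5023 0.0406 0.2163] rot [-3.137 -0.382 -1.513]
w grip top 822 [[-1.4, -8.6, 68.1], [11.8, 2.1, 71.6], [23.5, 12.8, 73.3]]
w spout x max [74.87812969] floor [1.39886968e-03 2.79929285e+00]
s grip top 126 [[-4.0, -11.3, 66.9], [8.2, -1.8, 69.1], [21.5, 9.0, 70.8]]
s spout x max [74.30006386] floor [-0.00109361  0.44276277]
side depth change hop 28 stamp 47 loupe 5
gate z 133 [-590.40893956 -579.06769155   84.86290701]
```

```bash
python3 - <<'E'
from h import *
from station import arm
for n in("scene","side"):
    for lab,f in(("before",np.load(n+"0.npz")),("after",arm.grab_frame(n))):
        F=f["frame"].astype(int);Q=pts(f)
        m=(F[...,0]>130)&(F[...,1]<80)&(F[...,2]<80)&(abs(Q[...,0]-.376)<.06)&(abs(Q[...,1]+.162)<.06)
        print(n,lab,m.sum(),Q[m].mean(0).round(4))
        L=HR.inv().apply((Q-HOP).reshape(-1,3)).reshape(Q.shape)*1000
        m=(L[...,0]>-12)&(L[...,0]<30)&(abs(L[...,1])<20)&(L[...,2]<100)&(L[...,2]>5); print("gate z",m.sum(),np.percentile(L[m][:,2],[5,50,95]).round(1))
E
```

```text
scene before 61 [ 0.375  -0.1627  0.0513]
gate z 40 [83.3 84.3 85.5]
scene after 72 [ 0.3752 -0.1622  0.0502]
gate z 42 [83.  84.4 85.3]
side before 35 [ 0.3799 -0.1719  0.0535]
gate z 15 [86.8 88.2 89. ]
side after 35 [ 0.3798 -0.1719  0.0539]
gate z 17 [85.8 87.9 89.8]
```

The stamp hasn't moved, the gate is shut and the chute is home.

```bash
python3 -c "
from station import arm
print(arm.job_done())"
```

```text
the job is handed in; nothing more can be done
None
```

The job is handed in: I pressed the gate open with the relays still in the chute, then tipped them through into the hopper. The empty chute is back against its stop and the gate is shut; the camera checks show the chute empty but only one relay inside the hopper.

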